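# Set the packing conveyor's guide rail to the carton with the loose crank

### The job

Set the packing conveyor up for the brown biscuit carton: stand the carton upright on the blue belt between the two guide rails, its long side along them, then fit the loose crank on the square shaft of the green gearbox and wind the moving rail in until it leaves the carton about 3 mm of play between the rails. Then take the crank off and set it back in its shallow green tray standing on its hub, grip upward, and leave the things standing around where they are.

Things in the scene. Friction and masses are not known exactly. Their poses are not given: they have to be found in the camera images.
- conveyor: Fixed bench conveyor, 500 mm long, 212 mm wide over its frames; blue belt, top 75 mm above the table. Origin: table level under the belt's middle; x along the lane, y to the gearbox side, z up. Two white-faced guide rails, x -210 to 210 mm, 80 to 108 mm high. The green gearbox, a 60 mm cube with its top at 124 mm, stands at x 0, y 200 mm; nothing else is higher than 111 mm.
- fixed_rail (a point): Middle of the fixed guide rail's inner (lane side) face, 94 mm above the table, at y = -55 mm of the conveyor; axes as the conveyor's.
- moving_rail (a point): Middle of the moving guide rail's inner (lane side) face, 94 mm above the table; axes as the conveyor's. Behind it round rods (at x -160 and 160 mm) and a black nut sleeve (x 0) reach out to y = 165 mm of the conveyor, up to 105 mm high.
- rail (a joint): Travel of the moving rail towards the fixed rail, in m: 0 = open (lane 110 mm), up to 0.050; lane width = 0.110 minus it. The carton is 66 mm wide, so 3 mm of play is 0.041. Starts between 0.014 and 0.021. It moves 10 mm per full turn of the shaft: clockwise from above closes the lane, anticlockwise opens it. The screw holds by itself; the rail cannot be pushed.
- shaft_seat (a point): Upright square steel drive shaft on the gearbox, 18 mm square, 30 mm tall above a dark round collar 42 mm wide; its last 8 mm taper to 10 mm. The point: on its axis at the collar's top, where the underside of the crank's hub seats, 130 mm above the table; x and y look square to the flats and turn with the shaft, z up. Turning it takes about 0.12 N m.
- crank_hub (a point): Loose crank, 0.37 kg, balance point 12 mm from the hub's axis to the grip. Hub: dark block 40 x 40 x 44 mm high, square socket 20 mm wide, 32 deep in its underside, sides parallel. Point: hub centre, 22 mm above its underside; z up, x along the arm to the grip. Steel arm 20 wide, 32 to 44 mm above the underside, to 107 mm from the axis; the y faces are free. Fits the shaft in four directions.
- crank_knob (a point): Centre of the crank's upright red grip: 26 mm diameter, 50 mm high (48 to 98 mm above the hub's underside), 85 mm from the hub's axis; it spins freely on its pin. Axes as the crank's.
- tray: Shallow green tool tray, fixed, outside 170 (x) x 240 (y) mm, rim 10 mm high, floor 4 mm thick. Origin under its centre, on the table. The crank stands in it at the start on its hub, grip upward, and goes back anywhere inside it.
- carton_mid (a point): Centre of the brown kraft carton with a cream label, 120 (x, long) x 66 (y) x 76 mm high, about 0.3 kg, standing on the table with z up at the start; 38 mm above its underside. On the belt its top is 151 mm above the table.
- tub: Bystander: clear tub of wafer rolls, 88 mm wide, 148 mm high; origin under its centre.
- tin: Bystander: round red tin, 99 mm wide, 72 mm high; origin under its centre.
- white_box: Bystander: white box 100 x 60 x 50 mm; origin under its centre.
- brush: Bystander: belt brush about 190 mm long lying on the table; origin under it.
- tape: Bystander: grey tape dispenser 150 x 55 mm, 86 mm high; origin under its base.
- jar: Bystander: glass biscuit jar with wooden lid, 90 mm wide, 110 mm high; origin under its centre.
Mind the look-alikes: they are no part of the job. What is shaped like the part that bears crank_hub but orange is not meant.

How it is judged:
By the outcome, as a careful person would: the job done as asked, in the order asked, and still so for the second after the job is handed in, with the robot touching nothing.
It also fails if it takes over 72 s, if anything falls off the work surface, if the arm or the gripper's body presses on something with over 40 N, if the wrist force passes 120 N, or if a joint passes its speed limit or range.

### The arm

A 6-joint arm with a two-finger parallel gripper is mounted at the origin on the work surface. World frame = base frame: x ahead of the robot, y to its left, z up, the work surface at z = 0. Lengths are in mm, angles in rad, forces in N, time in s.
With the tool pointing down it reaches from about 400 to 925 mm from the base axis. Payload 12.5 kg.
Tool frame: the origin (TCP) lies midway between the tips of the shut fingers; the grasp point (between the pads) lies 19 mm behind it; x points along the fingers, y is the direction in which the jaws open and shut, and the axes are right-handed (so a half turn about x gives the same grasp; the last joint's range is limited). The gripper opens to 95 mm and grips with 3 to 60 N. Pads are 20 mm wide; open, the fingers measure 119 mm over their backs; the gripper's body (75 mm by 180 mm) begins 59 mm behind the grasp point.
Start: joints at [1.127, 0.491, 1.559, -0, 1.092, -0.106], TCP at [207.117, 589.703, 214.661] pointing down, gripper open.
Joint ranges: [-3.1, 3.1], [-0.84, 2.19], [0.05, 2.79], [-1.13, 4.28], [0.06, 2.93], [-2.69, 2.69]. Speed limits (rad/s): [2.22, 2.22, 2.79, 3.14, 3.14, 3.14].

### API

Orientations are given as [roll, pitch, yaw] about the fixed x, y, z axes, in that order (R = Rz(yaw) Ry(pitch) Rx(roll)).
In Python, from cell import state, read_camera, job_done gives the robot as it stands.
- The arm moves only by the tool move_arm, never from a script. Its argument "targets" is a list of rows, each a list of 7 numbers: the shift along the world's x, y, z in m, then the turn, a rotation vector about the world's x, y, z in degrees, then the gripper's target within -1 to 1 (fully open at 1, half-way at 0, shut at -1). In form: [[dx, dy, dz, wx, wy, wz, hand], ...]. A call has 1 to 10 rows; each row is the pose to reach, as a shift and turn from the pose commanded when the call began; what a row does not reach only later rows make up. A row lasts 1/10 s, in which the tool goes at most 50 mm and 8.59 degrees, less where a joint would pass 70% of its speed; a pose out of reach is approached as far as the arm can. A call with a gripper value outside its range is refused whole. The fingers move at their own pace and stop on an object; the grip force is fixed at half the most. Time passes only in rows, so rows that repeat a pose let the fingers close. It gives the time, the measured TCP pose, the force and the opening at its end, in the units of the state.
- state(): the state, without advancing time (a new reading comes with each control period).
- read_camera(name): name is "scene" or "side" or "wrist"; returns a dict with "img" (480x640x3 uint8, blue, green, red), "mtx" (3x3 intrinsics, pixels), "cam_to_world" (4x4, takes a point from camera to world coordinates); the wrist camera has in their place "mount" (4x4, takes a point from camera to tool coordinates, whose origin is the TCP and whose axes are the tool frame's). Camera axes: x right, y up, looking along -z (the intrinsics and any distortion apply to the point x, -y, -z); pixel columns grow to the right and rows downward; lengths in mm; the calibration is good to about 2 mm. A picture is of the moment at which its call begins: read the wrist's pose just before it. There is no depth.
- job_done(): hands the job in, once; it reports no verdict.
The state is a dict: "t": time; "joints": joint angles; "qvel": joint speeds; "tau": joint torques, N m; "eef_pos": TCP position; "tcp_rot": TCP orientation; "ft_force": force on the tool from outside, world axes, zero at the start; "moment": the same for the moment, N m; "opening": opening from 0.0 (shut) to 1.0 (fully open).
Only numpy, scipy, OpenCV 4.12 (cv2) and the standard library are available. Lean on these libraries where they do the work, as an engineer would, in place of code of your own. Each camera call takes 0.05 s, during which the arm holds its last target.

## Working session

There is one attempt and no reset: what is moved stays moved. The work goes in short steps, Python scripts to look and compute and a tool call to move; the robot and the scene stay as the last step left them, time stands still between calls to the robot, and variables do not carry over. Pictures are saved under pics/ and viewed, and the job is handed in when it is done.

Besides the shell and the picture viewer there is one more tool, called after "Request:" as a command line: name --pt "numbers of a row" for each row, then --argument value for the rest. move_arm: Moves the arm, as the interface text tells. Its arguments: {"type":"object","properties":{"targets":{"type":"array"}},"required":["targets"]}

```bash
ls; mkdir -p pics; python3 - <<'E'
from cell import state, read_camera
import cv2,numpy as np
s=state();print(s)
for n in ("scene","side","wrist"):
    c=read_camera(n);cv2.imwrite(f"pics/{n}0.png",c["img"]);print(n,{k:np.round(v,3).tolist() for k,v in c.items() if k!="img"})
E
```

```text
pics
{'t': 0.0, 'joints': array([ 1.12741546e+00,  4.91562513e-01,  1.55945772e+00, -6.72544916e-05,
        1.09168061e+00, -1.05568479e-01]), 'qvel': array([ 8.73520364e-05,  5.48449337e-04, -7.83252305e-04, -2.31853795e-03,
        2.16295596e-03,  7.81949471e-04]), 'tau': array([-5.72866084e-04, -6.12651300e+01, -2.58188832e+01,  6.91056973e-02,
        4.82045521e-02, -6.87967690e-05]), 'eef_pos': array([207.00980472, 589.46270948, 214.05706337]), 'tcp_rot': array([-1.62259237,  1.56968654, -1.96037371]), 'ft_force': array([ 0.0507865, -1.0893052, -1.3164041]), 'moment': array([-0.03038984,  0.00627448, -0.03809347]), 'opening': 1.0000424781443307}
scene {'mtx': [[522.335, 0.0, 316.537], [0.0, 522.335, 238.76], [0.0, 0.0, 1.0]], 'cam_to_world': [[-0.594, -0.58, 0.557, 1194.152], [0.804, -0.42, 0.421, 727.669], [-0.01, 0.698, 0.716, 1062.143], [0.0, 0.0, 0.0, 1.0]]}
side {'mtx': [[484.817, 0.0, 321.644], [0.0, 484.817, 242.253], [0.0, 0.0, 1.0]], 'cam_to_world': [[-0.999, 0.02, -0.037, 385.023], [-0.04, -0.745, 0.665, 1218.52], [-0.014, 0.666, 0.746, 1275.005], [0.0, 0.0, 0.0, 1.0]]}
wrist {'mtx': [[390.133, 0.0, 317.147], [0.0, 390.133, 237.723], [0.0, 0.0, 1.0]], 'mount': [[0.001, 0.258, -0.966, -170.666], [1.0, 0.001, 0.001, -0.09], [0.001, -0.966, -0.258, -72.161], [0.0, 0.0, 0.0, 1.0]]}
```

View pics/scene0.png

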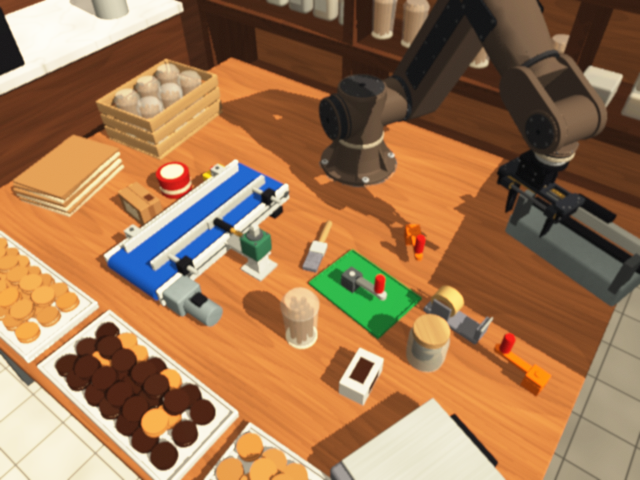

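View pics/side0.png

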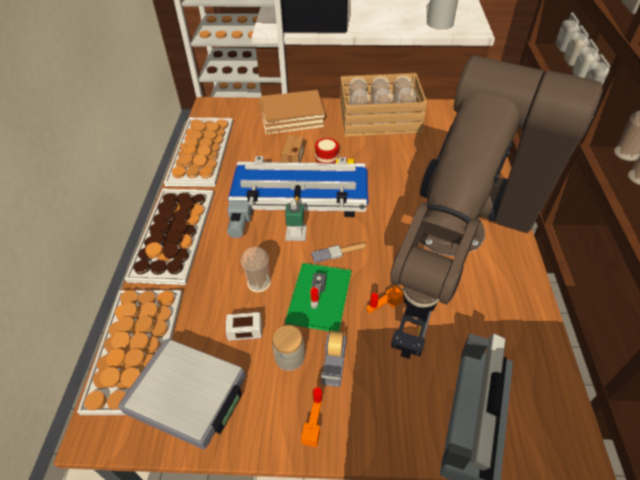

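View pics/wrist0.png

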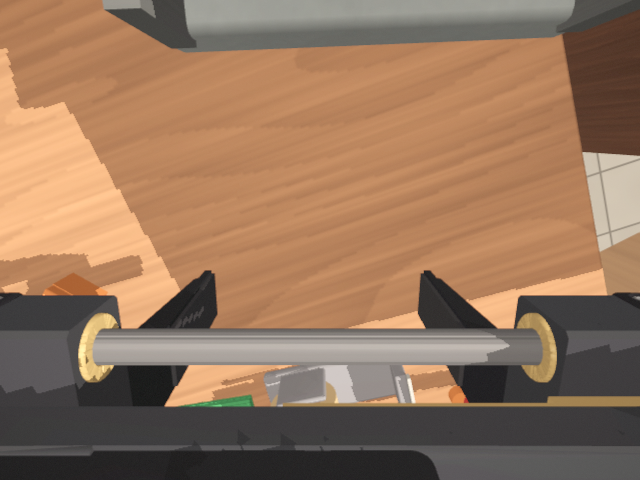

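The scene camera shows the conveyor at about (200,235), carton (138,203), gearbox (257,245), tray with crank (360,285), and the orange look-alikes. Next I'll zoom in.

```bash
cat > h.py <<'E'
import numpy as np,cv2
from cell import state, read_camera
from scipy.spatial.transform import Rotation as R
def cam(n):
    s=state() if n=="wrist" else None
    c=read_camera(n)
    if n=="wrist":
        T=np.eye(4);T[:3,:3]=R.from_euler('xyz',s["tcp_rot"]).as_matrix();T[:3,3]=s["eef_pos"]
        c["cam_to_world"]=T@c["mount"]
    return c
def proj(c,P):
    P=np.atleast_2d(np.asarray(P,float)); M=np.linalg.inv(c["cam_to_world"])
    q=P@M[:3,:3].T+M[:3,3]; q=q*[1,-1,-1]
    u=q@c["mtx"].T
    return u[:,:2]/u[:,2:]
def back(c,uv,z):
    uv=np.atleast_2d(np.asarray(uv,float)); K=c["mtx"];M=c["cam_to_world"]
    d=np.c_[(uv[:,0]-K[0,2])/K[0,0],-(uv[:,1]-K[1,2])/K[1,1],-np.ones(len(uv))]@M[:3,:3].T
    o=M[:3,3]; return o+d*((z-o[2])/d[:,2])[:,None]
def crop(img,x0,y0,w,h,f,name):
    cv2.imwrite(name,cv2.resize(img[y0:y0+h,x0:x0+w],None,fx=f,fy=f,interpolation=cv2.INTER_CUBIC))
def Tf(x,y,yaw,P):
    c,s=np.cos(yaw),np.sin(yaw);P=np.atleast_2d(np.asarray(P,float));return np.c_[x+c*P[:,0]-s*P[:,1],y+s*P[:,0]+c*P[:,1],P[:,2]]
E
python3 - <<'E'
from h import *
import pickle
cs={n:cam(n) for n in("scene","side")};pickle.dump(cs,open("c0.pkl","wb"))
crop(cs["scene"]["img"],100,150,200,150,4,"pics/s1.png")
crop(cs["scene"]["img"],260,210,200,150,4,"pics/s2.png")
crop(cs["side"]["img"],220,125,160,120,5,"pics/d1.png")
crop(cs["side"]["img"],220,230,160,120,5,"pics/d2.png")
E
```

```text
(no output)
```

View pics/s1.png

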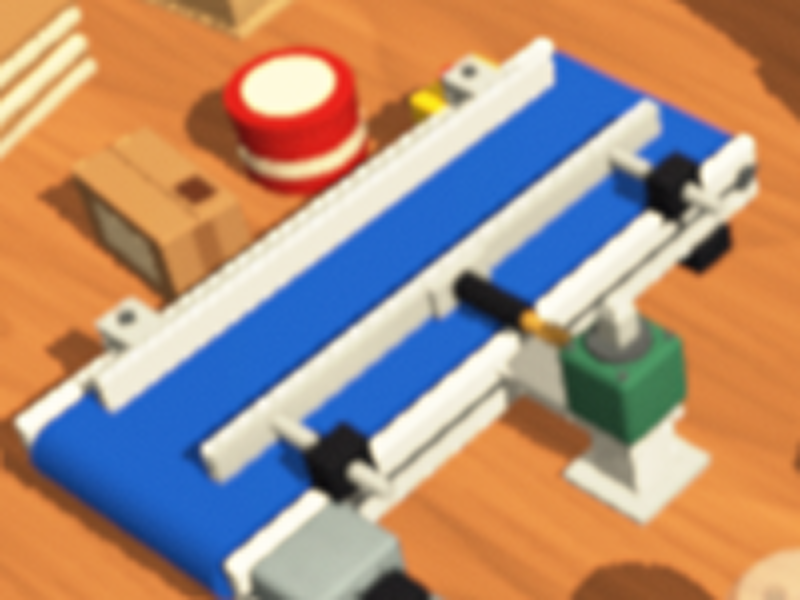

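View pics/s2.png

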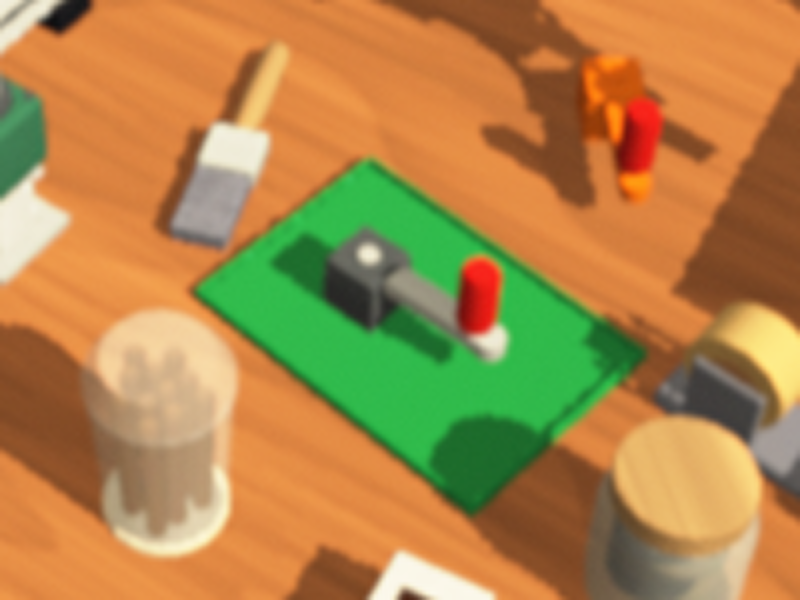

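View pics/d1.png

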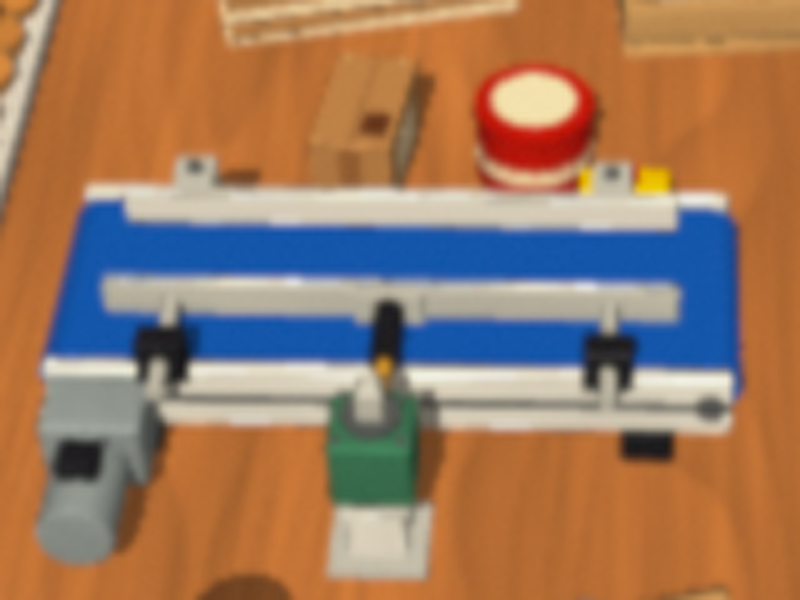

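View pics/d2.png

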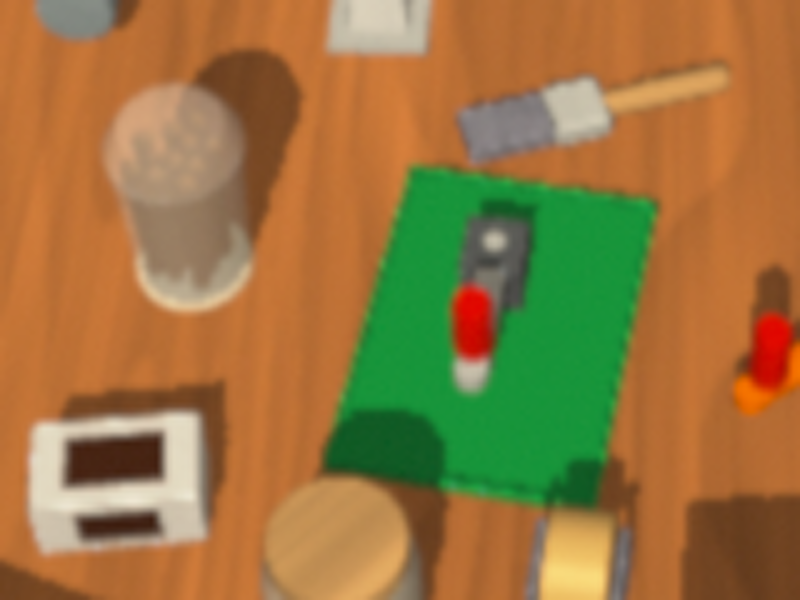

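```bash
cat > fit1.py <<'E'
from h import *
import pickle
from scipy.optimize import least_squares
cs=pickle.load(open("c0.pkl","rb"))
o={"s1":("scene",100,150,4),"s2":("scene",260,210,4),"d1":("side",220,125,5),"d2":("side",220,230,5)}
def px(k,p):
    n,x0,y0,f=o[k];return n,np.array([x0+(p[0]+.5)/f-.5,y0+(p[1]+.5)/f-.5])
def fit(obs,x0):
    O=[(*px(k,p),P) for k,p,P in obs]
    def r(v): return np.concatenate([proj(cs[n],Tf(*v,P))[0]-u for n,u,P in O])
    s=least_squares(r,x0,loss="soft_l1",x_scale=[10,10,.1]);print(np.round(s.x,3),np.round(r(s.x).reshape(-1,2),1).tolist());return s.x
if __name__=="__main__":
    print("conv")
    fit([("s1",(112,408),(210,-55,80)),("s1",(553,85),(-210,-55,80)),("d1",(125,222),(210,-55,80)),("d1",(678,228),(-210,-55,80)),
     ("s1",(628,400),(30,230,124)),("s1",(685,345),(-30,230,124)),("d1",(328,447),(30,230,124)),("d1",(417,447),(-30,230,124)),("d1",(413,502),(-30,230,64)),("d1",(332,500),(30,230,64))],[300,0,0])
    print("carton")
    fit([("s1",(75,172),(60,33,76)),("s1",(140,128),(-60,33,76)) ,("s1",(243,205),(-60,-33,76)),("s1",(168,240),(60,-33,76))],[300,-100,0])
    fit([("s1",(75,172),(-60,33,76)),("s1",(140,128),(-60,-33,76)) ,("s1",(243,205),(60,-33,76)),("s1",(168,240),(60,33,76)),
     ("d1",(342,57),(-60,33,76)),("d1",(417,60),(-60,-33,76)),("d1",(312,150),(60,33,76)),("d1",(390,157),(60,-33,76))],[300,-100,1.57])
    print("tray")
    fit([("s2",(370,158),(-85,-120,10)),("s2",(192,290),(85,-120,10)),("s2",(475,513),(85,120,10)),("s2",(646,352),(-85,120,10)),
     ("d2",(412,165),(85,-120,10)),("d2",(658,200),(-85,-120,10)),("d2",(597,505),(-85,120,10)),("d2",(325,470),(85,120,10))],[300,300,0])
    print("crank, z=0 at underside z 4")
    fit([("s2",(368,255),(0,0,48)),("s2",(480,268),(85,0,102)),("s2",(478,325),(85,0,52)),("s2",(330,265),(-20,20,48)),("s2",(365,228),(-20,-20,48)),
     ("d2",(494,240),(0,0,48)),("d2",(472,300),(85,0,102)),("d2",(474,350),(85,0,52))],[300,300,1.6])
E
python3 fit1.py
python3 -c "
from h import *
s=state();print(R.from_euler('xyz',s['tcp_rot']).as_matrix().round(3))"
```

```text
conv
[ 5.42856e+02 -1.61555e+02  2.00000e-03] [[-0.1, 0.2], [-0.1, -1.6], [0.3, 0.1], [-0.5, 0.3], [-1.1, -3.8], [0.2, -3.9], [-0.9, 0.2], [-0.9, 0.5], [0.7, 1.9], [-0.4, 2.0]]
carton
[ 587.221 -373.787    1.532] [[42.1, 5.0], [-0.4, -0.4], [-44.6, -8.2], [0.3, 0.3]]
[ 586.318 -369.091    2.375] [[0.6, -2.0], [-17.8, 24.0], [-0.3, -0.3], [19.3, -23.7], [-0.0, 0.2], [-27.3, 6.5], [25.6, -5.7], [-2.2, 0.2]]
tray
[ 4.48547e+02  3.15921e+02 -1.51000e-01] [[-0.1, -1.1], [0.3, -0.2], [-0.0, -1.0], [0.9, -1.1], [-1.3, 0.2], [-0.6, 0.3], [-0.5, 0.9], [-1.1, -0.9]]
crank, z=0 at underside z 4
[450.907 277.419   1.475] [[0.1, -0.1], [0.5, -0.1], [-0.5, -1.2], [8.5, -10.9], [-10.2, 7.2], [-0.3, 0.7], [-0.3, 0.1], [-0.2, -0.2]]
[[-0.     0.331  0.943]
 [-0.     0.943 -0.331]
 [-1.    -0.    -0.   ]]
```

```bash
python3 - <<'E'
from fit1 import *
v=fit([("s1",(75,172),(-60,-33,76)),("s1",(140,128),(-60,33,76)) ,("s1",(243,205),(60,33,76)),("s1",(168,240),(60,-33,76)),
     ("d1",(342,57),(-60,-33,76)),("d1",(417,60),(-60,33,76)),("d1",(312,150),(60,-33,76)),("d1",(390,157),(60,33,76))],[586,-370,1.4])
k=fit([("s2",(368,255),(0,0,48)),("s2",(480,268),(85,0,102)),("s2",(478,325),(85,0,52)),("s2",(330,265),(-20,-20,48)),("s2",(365,228),(-20,20,48)),
     ("d2",(494,240),(0,0,48)),("d2",(472,300),(85,0,102)),("d2",(474,350),(85,0,52))],[450,277,1.47])
import itertools
def lines(I,c,v,lo,hi,col):
    P=np.array(list(itertools.product(*zip(lo,hi))),float);q=proj(c,Tf(*v,P))
    for a in range(8):
        for b in range(a):
            if (P[a]!=P[b]).sum()==1: cv2.line(I,*[tuple(int(t) for t in np.round((q[j]+.5)*16*4-8)) for j in(a,b)],col,1,cv2.LINE_AA,4)
for n,(x,y) in {"scene":(100,130),"side":(220,120)}.items():
    I=cv2.resize(cs[n]["img"],None,fx=4,fy=4,interpolation=cv2.INTER_CUBIC)
    lines(I,cs[n],v,(-60,-33,0),(60,33,76),(255,255,0))
    cv=[542.9,-161.6,.002]
    lines(I,cs[n],cv,(-210,-55,80),(210,-55.01,108),(0,255,255))
    lines(I,cs[n],cv,(-30,170,64),(30,230,124),(0,255,255))
    lines(I,cs[n],cv,(-250,-106,75),(250,106,75),(255,0,255))
    lines(I,cs[n],k,(-20,-20,4),(20,20,48),(255,0,255))
    cv2.imwrite(f"pics/ov_{n}.png",I[y*4:y*4+600,x*4:x*4+800])
E
```

```text
[ 585.152 -371.529    1.478] [[-0.9, -0.9], [2.0, -0.8], [0.7, -2.5], [0.1, 0.5], [-1.5, 0.2], [-0.7, 0.7], [-0.9, -0.3], [-0.1, -0.5]]
[452.049 278.59    1.487] [[0.3, 0.4], [1.0, 0.2], [-0.1, -0.9], [-1.3, -1.5], [-0.2, -1.2], [-0.7, 0.9], [-0.3, 0.4], [-0.3, 0.1]]
```

View pics/ov_scene.png

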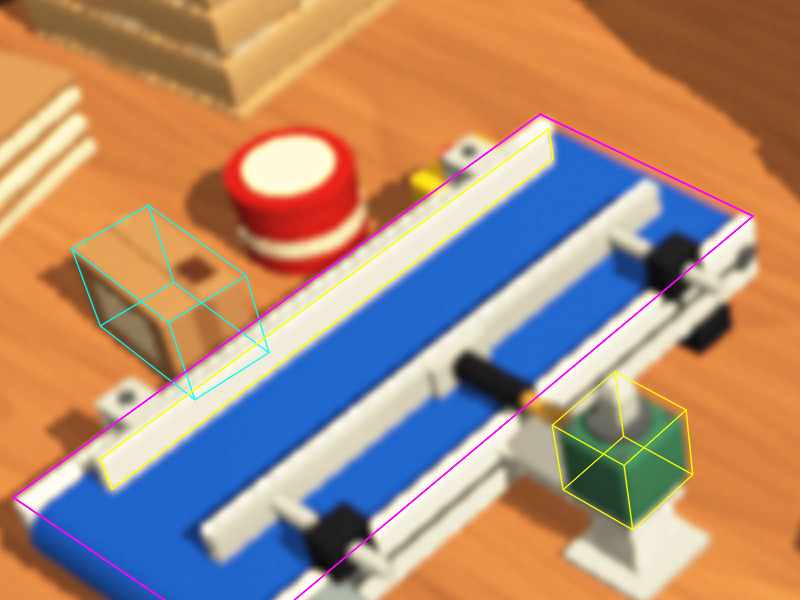

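View pics/ov_side.png

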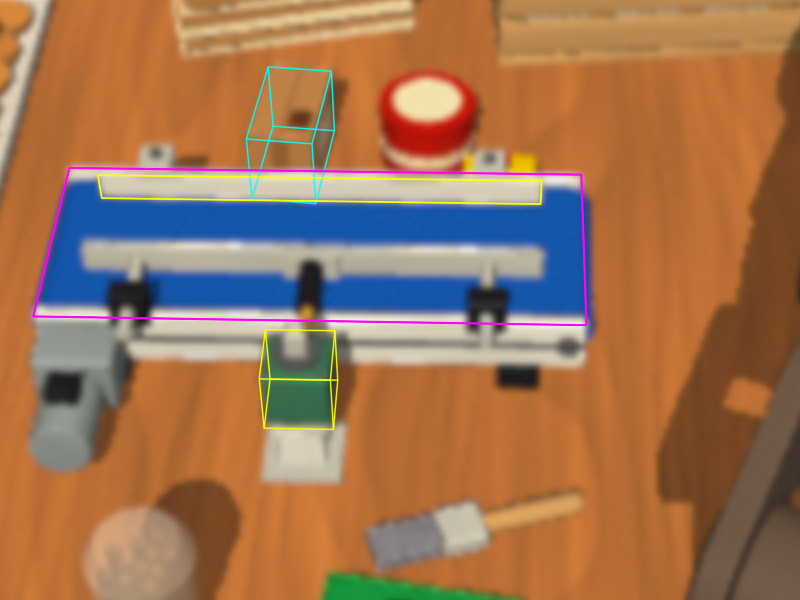

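Request:
move_arm --pt "0.336 -0.72 0.186 0 0 -76 1" --pt "0.336 -0.72 0.186 0 0 -76 1" --pt "0.336 -0.72 0.186 0 0 -76 1" --pt "0.336 -0.72 0.186 0 0 -76 1" --pt "0.336 -0.72 0.186 0 0 -76 1" --pt "0.336 -0.72 0.186 0 0 -76 1" --pt "0.336 -0.72 0.186 0 0 -76 1" --pt "0.336 -0.72 0.186 0 0 -76 1" --pt "0.336 -0.72 0.186 0 0 -76 1" --pt "0.336 -0.72 0.186 0 0 -76 1"

```text
t: 1.25
eef_pos: [413.3, 146.6, 329.3]
tcp_rot: [1.874, 1.57, 0.205]
ft_force: [1.0, -0.2, -0.8]
opening: 1.0
```

Request:
move_arm --pt "0.13 -0.277 0.071 0 0 0 1" --pt "0.13 -0.277 0.071 0 0 0 1" --pt "0.13 -0.277 0.071 0 0 0 1" --pt "0.13 -0.277 0.071 0 0 0 1" --pt "0.13 -0.277 0.071 0 0 0 1" --pt "0.13 -0.277 0.071 0 0 0 1" --pt "0.13 -0.277 0.071 0 0 0 1" --pt "0.13 -0.277 0.071 0 0 0 1"

```text
t: 2.05
eef_pos: [543.4, -130.1, 399.1]
tcp_rot: [-1.822, 1.57, 2.795]
ft_force: [-0.3, 1.1, 0.1]
opening: 1.001
```

```bash
python3 - <<'E'
from h import *
import pickle
s=state();print(s["joints"].round(3),s["eef_pos"],s["tcp_rot"],s["t"],np.abs(s["qvel"]).max())
print(R.from_euler('xyz',s['tcp_rot']).as_matrix().round(3))
c=cam("wrist");pickle.dump(c,open("w1.pkl","wb"));cv2.imwrite("pics/w1.png",c["img"])
for n,v in dict(rail=[543,-217,108],shaft=[543,38,160]).items(): print(n,proj(c,v))
E
```

```text
[-0.353  0.262  1.429 -0.     1.45  -0.257] [ 543.40920007 -130.07284087  399.11527585] [-1.82186727  1.57022091  2.79461086] 2.05 0.05524624685458648
[[-0.001  0.995 -0.096]
 [ 0.    -0.096 -0.995]
 [-1.    -0.001 -0.   ]]
rail [[323.65630105 264.80264929]]
shaft [[299.6763195   29.79375623]]
```

View pics/w1.png

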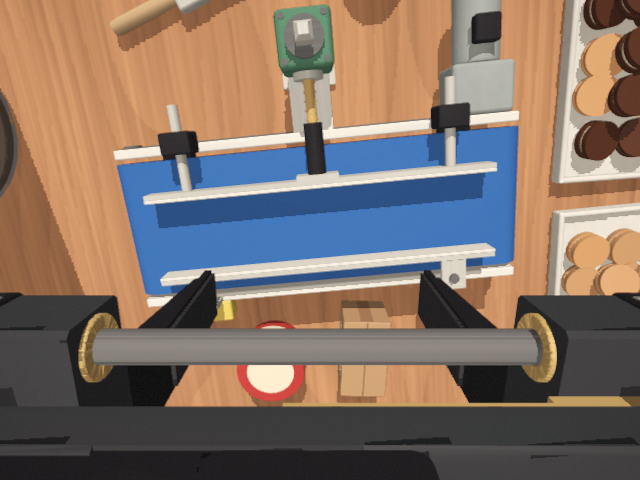

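The wrist view shows the gearbox shaft at (303,35), moving rail strip from (145,198) to (497,167), fixed rail from (163,277) to (495,250), and the carton and tin beyond. Next I'll zoom and fit.

```bash
python3 - <<'E'
from h import *
import pickle
c=pickle.load(open("w1.pkl","rb"))["img"]
crop(c,120,150,200,150,4,"pics/w1a.png");crop(c,320,150,200,150,4,"pics/w1b.png");crop(c,255,0,100,75,8,"pics/w1c.png");crop(c,220,280,200,130,4,"pics/w1d.png")
E
```

```text
(no output)
```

View pics/w1a.png

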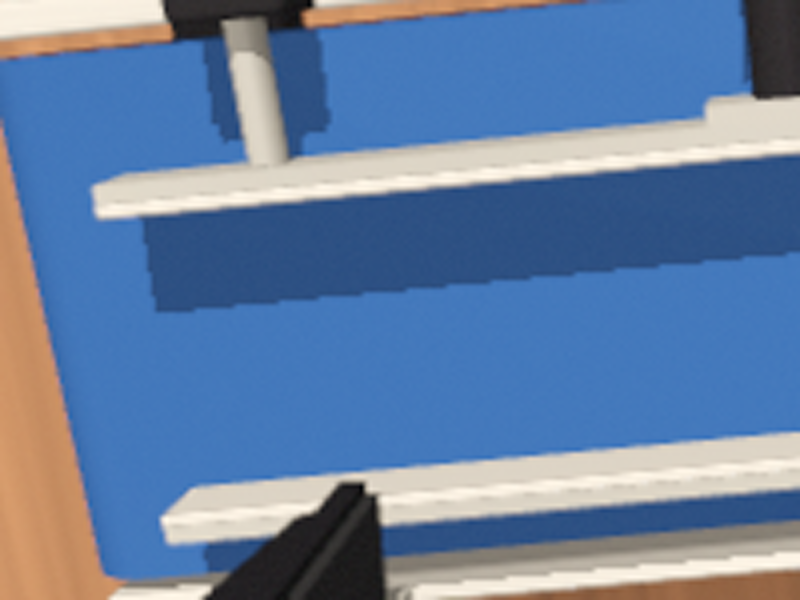

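View pics/w1b.png

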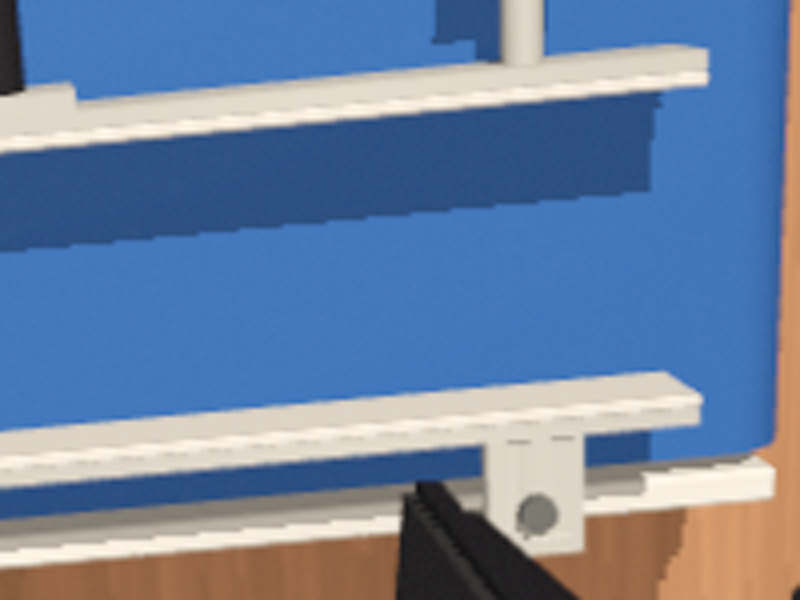

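View pics/w1c.png

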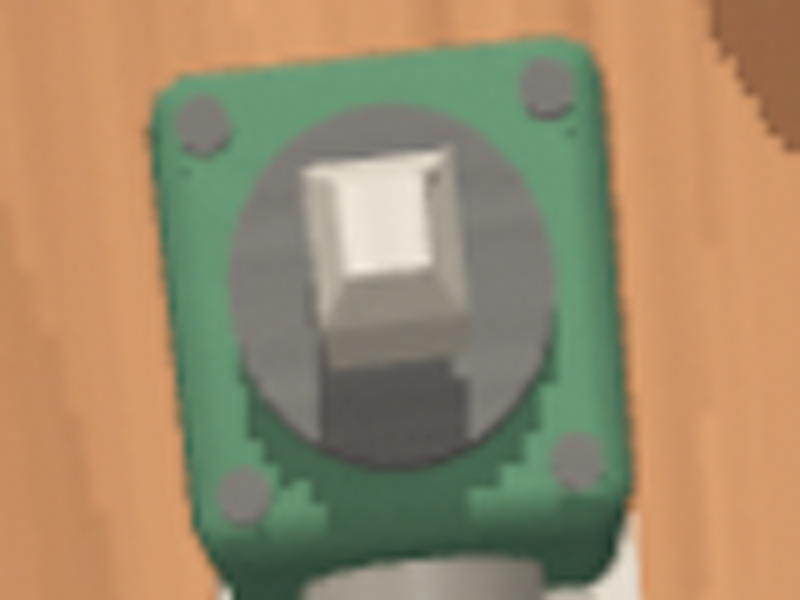

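View pics/w1d.png

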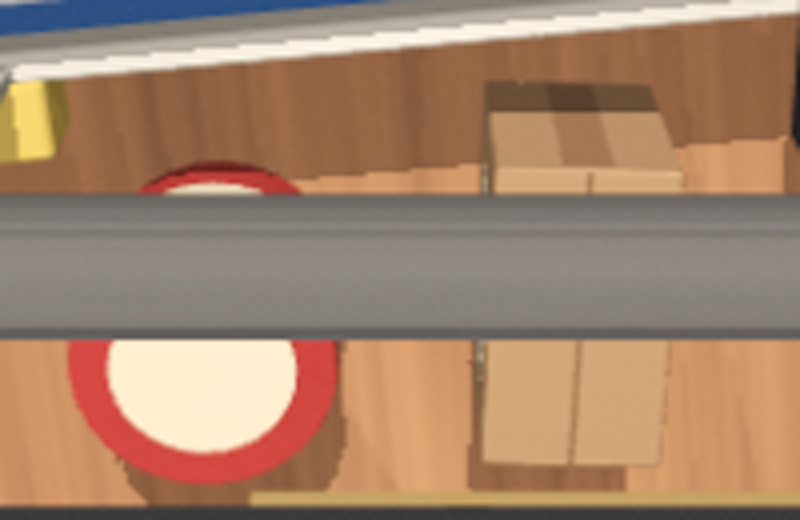

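```bash
cat > fit2.py <<'E'
from h import *
import pickle
from scipy.optimize import least_squares
w=pickle.load(open("w1.pkl","rb"))
o={"a":(120,150,4),"b":(320,150,4),"c":(255,0,8),"d":(220,280,4)}
def px(k,p):
    x0,y0,f=o[k];return np.array([x0+(p[0]+.5)/f-.5,y0+(p[1]+.5)/f-.5])
def fit(obs,x0,ext=0,c=w):
    O=[(px(k,p),P) for k,p,P in obs]
    def r(v): return np.concatenate([proj(c,Tf(*v[:3],P(v[3:]) if callable(P) else P))[0]-u for u,P in O])
    s=least_squares(r,x0,x_scale=[10,10,.1]+[1]*ext);print(np.round(s.x,4),np.round(r(s.x).reshape(-1,2),1).tolist());return s.x
if __name__=="__main__":
    fit([("a",(165,518),(-210,-55,108)),("b",(702,402),(210,-55,108)),("b",(668,372),(210,-55,80)),("a",(193,487),(-210,-55,80)),
     ("a",(97,217),lambda e:(-210,55-e[0],108)),("b",(708,86),lambda e:(210,55-e[0],108))],[543,-161,0,17],1)
    print("shaft")
    fit([("c",(335,182),(-5,5,160)),("c",(430,168),(5,5,160)),("c",(432,270),(5,-5,160)),("c",(347,278),(-5,-5,160)),
     ("c",(302,170),(-9,9,152)),("c",(455,148),(9,9,152)),("c",(468,318),(9,-9,152)),("c",(322,332),(-9,-9,152)),("c",(392,287),(0,0,130))],[543,38,0])
    fit([("c",(392,287),(0,0,130))],[543,38,0])
    print("carton")
    fit([("d",(490,168),(60,33,76)),("d",(683,172),(60,-33,76)),("d",(482,462),(-60,33,76)),("d",(660,465),(-60,-33,76)),("d",(486,82),(60,33,0)),("d",(655,86),(60,-33,0))],[585,-371,1.5])
    print("tin",back(w,px("d",(208,370)),72))
E
python3 fit2.py
```

```text
[ 5.459625e+02 -1.618034e+02 -3.500000e-03  1.362960e+01] [[-0.8, 0.0], [0.1, -0.7], [-0.8, 0.6], [0.4, 0.1], [0.3, 0.1], [0.6, -0.2]]
shaft
[5.460424e+02 3.951990e+01 4.300000e-03] [[0.4, 0.2], [-1.0, 0.7], [-0.1, -0.4], [0.1, -0.3], [0.4, -0.2], [-0.2, 0.5], [0.1, -0.4], [0.0, -0.1], [0.2, -0.1]]
[545.8265  39.4416   0.    ] [[0.0, -0.0]]
carton
[ 587.5781 -377.2614    1.449 ] [[1.3, 0.0], [0.5, 0.1], [-0.1, 0.8], [0.2, 1.0], [-0.8, -1.0], [-1.3, -1.0]]
tin [[ 451.74574545 -386.20356808   72.        ]]
```

Request:
move_arm --pt "0.044 -0.245 -0.28 0 0 -1 1" --pt "0.044 -0.245 -0.28 0 0 -1 1" --pt "0.044 -0.245 -0.28 0 0 -1 1" --pt "0.044 -0.245 -0.28 0 0 -1 1" --pt "0.044 -0.245 -0.28 0 0 -1 1" --pt "0.044 -0.245 -0.28 0 0 -1 1" --pt "0.044 -0.245 -0.28 0 0 -1 1" --pt "0.044 -0.245 -0.28 0 0 -1 1" --pt "0.044 -0.245 -0.28 0 0 -1 1"

```text
t: 3.0
eef_pos: [586.1, -372.6, 116.4]
tcp_rot: [-2.141, 1.566, 2.46]
ft_force: [-0.4, 0.8, 0.7]
opening: 1.002
```

```bash
python3 - <<'E'
from h import *
import pickle
s=state();print(s["joints"].round(3),s["eef_pos"],s["t"])
c=cam("wrist");cv2.imwrite("pics/w2.png",c["img"])
E
```

```text
[-0.661  0.688  1.463  0.     0.995 -0.55 ] [ 586.06022819 -372.60759202  116.36961422] 3.0
```

View pics/w2.png

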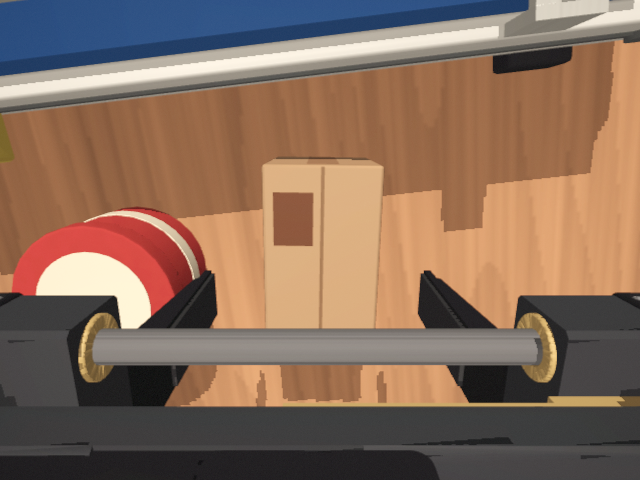

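Request:
move_arm --pt "0 0 -0.04 0 0 0 1" --pt "0 0 -0.079 0 0 0 1" --pt "0 0 -0.079 0 0 0 1" --pt "0 0 -0.079 0 0 0 0" --pt "0 0 -0.079 0 0 0 0" --pt "0 0 -0.079 0 0 0 0" --pt "0 0 -0.079 0 0 0 0"

```text
t: 3.75
eef_pos: [587.5, -373.7, 42.3]
tcp_rot: [1.046, 1.568, -0.636]
ft_force: [-0.7, -0.3, -0.4]
opening: 0.719
```

```bash
python3 - <<'E'
from h import *
s=state();print(s["joints"].round(3),s["eef_pos"],s["t"],s["opening"]*95,s["ft_force"])
E
```

```text
[-0.661  0.774  1.511  0.     0.854 -0.551] [ 587.51193811 -373.67206172   42.34500617] 3.75 68.29895851842097 [-0.72082381 -0.27452737 -0.39936085]
```

Request:
move_arm --pt "0 0 0 0 0 0 0" --pt "0 0 0 0 0 0 0" --pt "0 0 0.05 0 0 0 0" --pt "0 0 0.1 0 0 0 0" --pt "0 0 0.15 0 0 -8 0" --pt "0 0 0.184 0 0 -16 0" --pt "-0.01 0.03 0.184 0 0 -24 0" --pt "-0.02 0.06 0.184 0 0 -32 0" --pt "-0.03 0.09 0.184 0 0 -40 0" --pt "-0.041 0.12 0.184 0 0 -48 0"

```text
t: 4.75
eef_pos: [545.1, -252.2, 224.5]
tcp_rot: [-1.175, 1.57, 2.582]
ft_force: [0.2, 0.7, -3.8]
opening: 0.693
```

```bash
python3 - <<'E'
from h import *
s=state();print(s["joints"].round(3),s["eef_pos"],s["t"],s["opening"]*95,s["ft_force"])
E
```

```text
[-0.543  0.447  1.608  0.     1.087  0.411] [ 545.09835338 -252.22820067  224.47023843] 4.75 65.80737885461195 [ 0.21349628  0.69018287 -3.75485651]
```

Request:
move_arm --pt "0 0.03 0 0 0 -8 0" --pt "0 0.06 0 0 0 -16 0" --pt "0 0.0765 0 0 0 -24 0" --pt "0 0.0765 0 0 0 -32 0" --pt "0 0.0765 0 0 0 -35.65 0" --pt "0 0.0765 0 0 0 -35.65 0" --pt "0 0.0765 0 0 0 -35.65 0"

```text
t: 5.45
eef_pos: [545.8, -177.0, 224.6]
tcp_rot: [-0.208, 1.57, 2.936]
ft_force: [-0.6, 0.8, -3.2]
opening: 0.693
```

```bash
python3 - <<'E'
from h import *
import pickle
s=state();print(s["joints"].round(3),s["eef_pos"],s["t"],s["opening"]*95,s["ft_force"])
print(R.from_euler('xyz',s['tcp_rot']).as_matrix().round(4))
c=cam("wrist");pickle.dump(c,open("w3.pkl","wb"));cv2.imwrite("pics/w3.png",c["img"])
E
```

```text
[-0.429  0.408  1.675 -0.     1.059  1.14 ] [ 545.77362741 -176.96127429  224.56079668] 5.45 65.82217774753413 [-0.58655416  0.78206956 -3.24001956]
[[-4.0e-04  1.9e-03 -1.0e+00]
 [ 1.0e-04 -1.0e+00 -1.9e-03]
 [-1.0e+00 -1.0e-04  4.0e-04]]
```

View pics/w3.png

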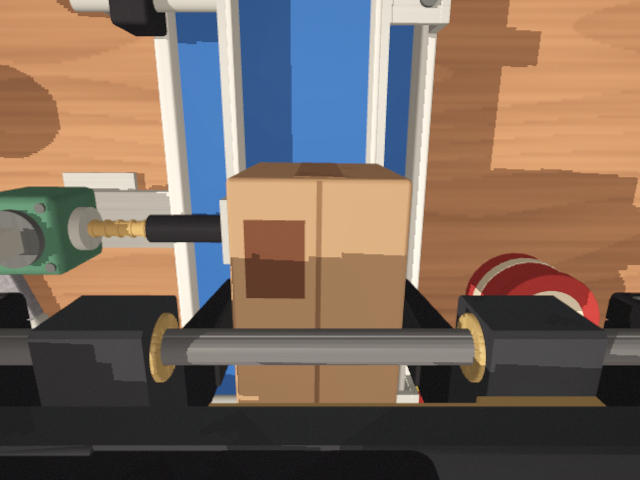

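```bash
python3 - <<'E'
from h import *
import pickle
c=pickle.load(open("w3.pkl","rb"));crop(c["img"],200,20,200,150,4,"pics/w3a.png")
g=c["img"]
for r in (60,100,140): print(r,[tuple(int(t) for t in g[r,x]) for x in list(range(216,248,2))+list(range(364,394,2))])
E
```

```text
60 [(195, 130, 75), (196, 130, 76), (214, 229, 235), (214, 228, 235), (214, 228, 236), (214, 228, 236), (219, 234, 242), (228, 243, 252), (215, 230, 238), (130, 142, 151), (131, 143, 151), (131, 143, 151), (131, 133, 137), (140, 89, 52), (140, 89, 53), (139, 89, 52), (197, 130, 76), (197, 131, 76), (197, 150, 119), (196, 210, 219), (197, 212, 221), (224, 239, 248), (230, 244, 254), (216, 230, 239), (216, 229, 237), (216, 229, 237), (216, 229, 237), (216, 230, 237), (184, 181, 181), (140, 88, 51), (139, 88, 51)]
100 [(196, 129, 75), (196, 131, 76), (196, 131, 76), (209, 206, 203), (215, 229, 236), (215, 230, 237), (215, 230, 237), (216, 230, 238), (229, 244, 253), (216, 230, 239), (132, 144, 152), (133, 145, 153), (132, 145, 152), (132, 131, 133), (142, 91, 54), (140, 88, 52), (197, 130, 75), (197, 131, 76), (197, 202, 205), (198, 212, 222), (213, 228, 237), (233, 247, 255), (223, 237, 246), (199, 213, 221), (216, 230, 238), (216, 230, 238), (217, 230, 238), (186, 183, 183), (141, 89, 52), (141, 89, 52), (140, 89, 52)]
140 [(197, 131, 76), (197, 131, 76), (197, 130, 76), (197, 131, 75), (204, 194, 188), (213, 228, 236), (213, 228, 236), (213, 228, 235), (213, 227, 235), (231, 245, 254), (217, 231, 241), (131, 142, 150), (133, 144, 153), (133, 145, 152), (135, 129, 131), (140, 89, 51), (197, 130, 75), (197, 180, 174), (199, 214, 223), (206, 221, 230), (235, 249, 255), (229, 243, 252), (196, 210, 218), (214, 229, 236), (215, 229, 236), (214, 229, 236), (196, 206, 211), (140, 88, 50), (140, 89, 50), (139, 88, 50), (140, 88, 53)]
```

View pics/w3a.png

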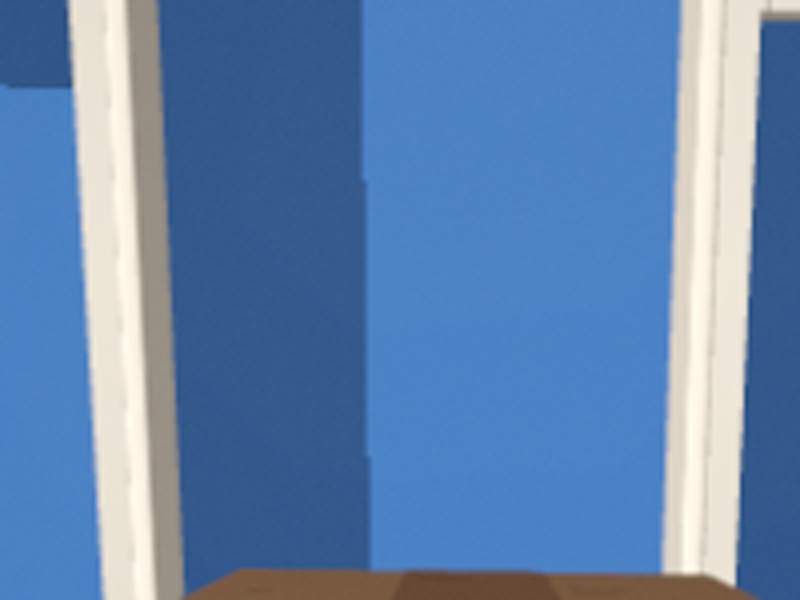

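```bash
python3 - <<'E'
from h import *
import pickle
c=pickle.load(open("w3.pkl","rb"))
a=back(c,[[235,100],[371.3,100]],108)[:,1];b=back(c,[[242.5,100],[367.3,100]],80)[:,1]
print(a,a[0]-a[1],b,b[0]-b[1])
E
```

```text
[-120.08046298 -214.97172335] 94.89126036602754 [-120.2554559  -215.61194119] 95.35648529049924
```

Request:
move_arm --pt "0 0 -0.04 0 0 0 0" --pt "0 0 -0.08 0 0 0 0" --pt "0 0 -0.1 0 0 0 0" --pt "0 0 -0.107 0 0 0 0" --pt "0 0 -0.107 0 0 0 0" --pt "0 0 -0.107 0 0 0 0" --pt "0 0 -0.107 0 0 0 0.6" --pt "0 0 -0.107 0 0 0 0.6" --pt "0 0 -0.107 0 0 0 1" --pt "0 0 -0.107 0 0 0 1"

```text
t: 6.5
eef_pos: [546.1, -177.0, 117.9]
tcp_rot: [2.604, 1.57, -0.538]
ft_force: [-1.2, 0.4, -0.1]
opening: 0.912
```

```bash
python3 - <<'E'
from h import *
s=state();print(s["joints"].round(3),s["eef_pos"],s["t"],s["opening"]*95,s["ft_force"])
E
```

```text
[-0.428  0.535  1.787 -0.     0.82   1.142] [ 546.14963443 -177.03613472  117.94344194] 6.5 86.60698908495357 [-1.20483501  0.43997898 -0.10177035]
```

Request:
move_arm --pt "0 0 0.04 0 0 0 1" --pt "0 0 0.085 0 0 0 1" --pt "0 0.02 0.13 0 0 8.5 1" --pt "-0.01 0.05 0.165 0 0 17 1" --pt "-0.02 0.09 0.182 0 0 25.5 1" --pt "-0.03 0.138 0.182 0 0 34 1" --pt "-0.04 0.186 0.182 0 0 42.5 1" --pt "-0.05 0.234 0.182 0 0 51 1" --pt "-0.06 0.282 0.182 0 0 59.5 1" --pt "-0.07 0.33 0.182 0 0 68 1"

```text
t: 7.5
eef_pos: [475.2, 154.8, 300.0]
tcp_rot: [2.059, 1.57, 0.11]
ft_force: [1.3, 0.0, -0.5]
opening: 1.001
```

```bash
python3 - <<'E'
from h import *
s=state();print(s["joints"].round(3),s["eef_pos"],s["t"],s["opening"]*95,s["ft_force"])
E
```

```text
[ 0.183  0.226  1.736 -0.     1.178  0.561] [475.21593311 154.83228103 299.98204521] 7.5 95.0851811146734 [ 1.32398495  0.00449966 -0.48224508]
```

Request:
move_arm --pt "-0.01 0.047 0 0 0 8.5 1" --pt "-0.02 0.094 0 0 0 17.3 1" --pt "-0.024 0.1385 0 0 0 17.3 1" --pt "-0.024 0.1385 0 0 0 17.3 1" --pt "-0.024 0.1385 0 0 0 17.3 1" --pt "-0.024 0.1385 0 0 0 17.3 1"

```text
t: 8.1
eef_pos: [452.1, 290.8, 299.6]
tcp_rot: [0.1, 1.571, -1.553]
ft_force: [-0.1, 0.1, -0.9]
opening: 1.003
```

```bash
python3 - <<'E'
from h import *
import pickle
s=state();print(s["joints"].round(3),s["eef_pos"],s["t"])
print(R.from_euler('xyz',s['tcp_rot']).as_matrix().round(4))
c=cam("wrist");pickle.dump(c,open("w4.pkl","wb"));cv2.imwrite("pics/w4.png",c["img"])
k=[452,278.6,1.487]
print(proj(c,Tf(*k,[(0,0,48),(85,0,102)])))
crop(c["img"],250,80,160,120,5,"pics/w4a.png")
c=cam("scene");cv2.imwrite("pics/s4.png",c["img"]);crop(c["img"],100,130,200,150,4,"pics/s4a.png")
E
```

```text
[ 0.449  0.286  1.653 -0.     1.203  0.532] [452.0678006  290.80330329 299.63365866] 8.1
[[ 0.000e+00  9.966e-01 -8.260e-02]
 [-3.000e-04 -8.260e-02 -9.966e-01]
 [-1.000e+00  0.000e+00  3.000e-04]]
[[317.95514946 212.38900776]
 [318.09556168 132.40448348]]
```

View pics/w4.png

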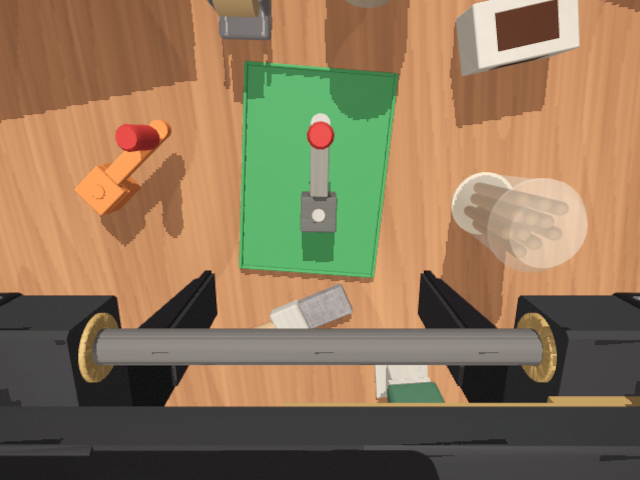

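View pics/w4a.png

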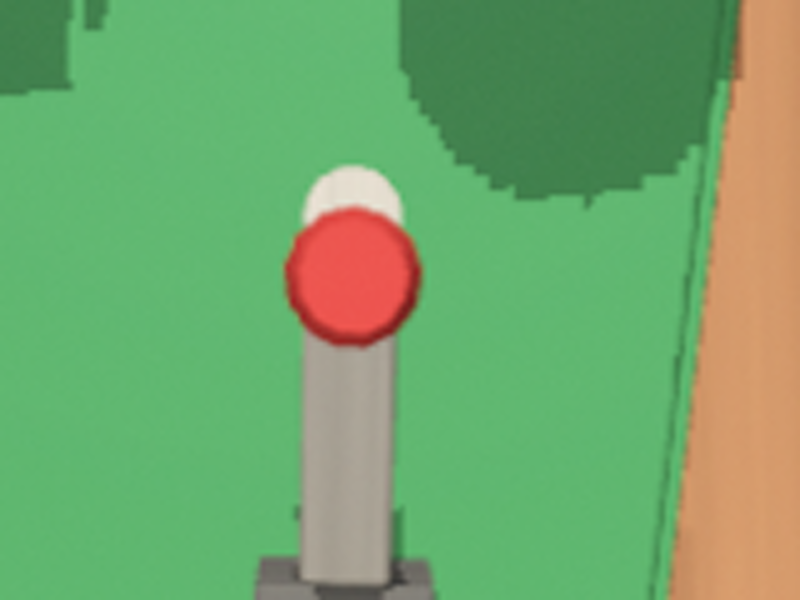

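View pics/s4a.png

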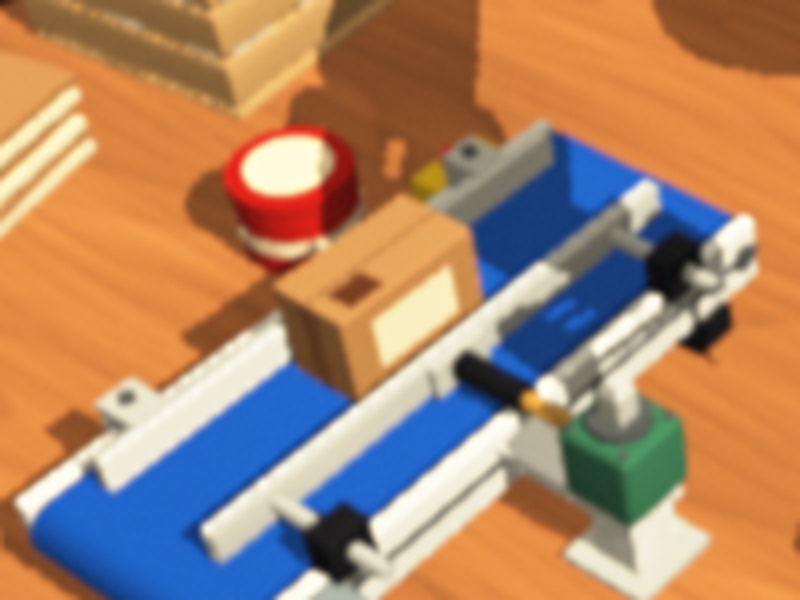

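```bash
python3 - <<'E'
from h import *
import pickle
c=pickle.load(open("w4.pkl","rb"));crop(c["img"],290,180,60,60,10,"pics/w4b.png")
a=back(c,[320.4,135.1],102)[0];b=back(c,[318.6,215.3],48)[0];d=a-b;print(a,b,np.hypot(*d[:2]),np.arctan2(d[1],d[0]))
E
```

```text
[461.01340065 360.75804364 102.        ] [452.43728436 275.2819107   48.        ] 85.90529129043885 1.4707975253757926
```

View pics/w4b.png

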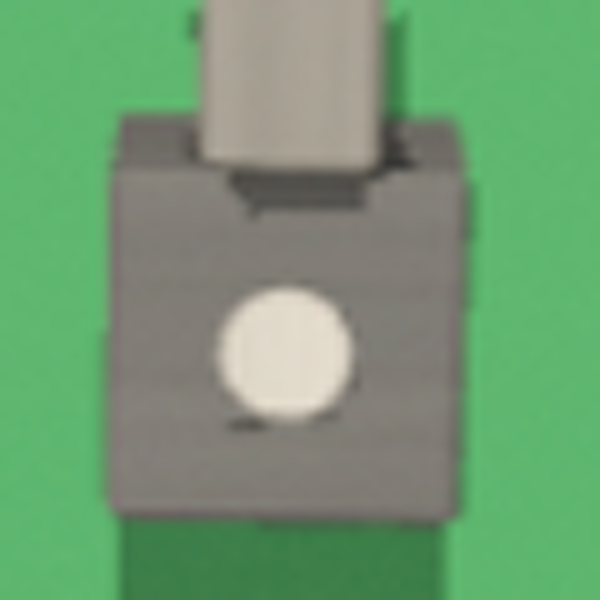

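```bash
python3 - <<'E'
from h import *
import pickle
c=pickle.load(open("w4.pkl","rb"))
print(back(c,[484,204],0),back(c,[538,225],148),back(c,[370,0],110))
print("tray",back(c,[[246,63],[397,74],[374,278],[241,270]],10))
E
```

```text
[[653.94238466 262.45740153   0.        ]] [[638.49079721 272.12893938 148.        ]] [[510.32277539 464.39204769 110.        ]]
tray [[387.02206004 442.79549823  10.        ]
 [550.75358927 417.82902585  10.        ]
 [514.61654124 181.5195207   10.        ]
 [349.50993441 206.04381705  10.        ]]
```

Request:
move_arm --pt "0.0005 -0.0135 -0.05 0 0 -1 1" --pt "0.0005 -0.0135 -0.1 0 0 -1 1" --pt "0.0005 -0.0135 -0.15 0 0 -1 1" --pt "0.0005 -0.0135 -0.2 0 0 -1 1" --pt "0.0005 -0.0135 -0.24 0 0 -1 1" --pt "0.0005 -0.0135 -0.27 0 0 -1 1" --pt "0.0005 -0.0135 -0.288 0 0 -1 1" --pt "0.0005 -0.0135 -0.288 0 0 -1 1" --pt "0.0005 -0.0135 -0.288 0 0 -1 -0.5" --pt "0.0005 -0.0135 -0.288 0 0 -1 -0.5"

```text
t: 9.2
eef_pos: [453.2, 277.9, 12.9]
tcp_rot: [2.074, 1.569, 0.403]
ft_force: [0.1, -0.9, 0.4]
opening: 0.884
```

Request:
move_arm --pt "0 0 0 0 0 0 -0.5" --pt "0 0 0 0 0 0 -0.5" --pt "0 0 0 0 0 0 -0.5" --pt "0 0 0 0 0 0 -0.5"

```text
t: 9.6
eef_pos: [452.6, 278.1, 11.9]
tcp_rot: [1.965, 1.57, 0.295]
ft_force: [-0.4, -0.3, -0.1]
opening: 0.552
```

```bash
python3 - <<'E'
from h import *
s=state();print(s["joints"].round(3),s["eef_pos"],s["t"],s["opening"]*95,s["ft_force"])
c=cam("wrist");cv2.imwrite("pics/w5.png",c["img"])
E
```

```text
[ 0.427  0.657  1.96  -0.     0.524  0.526] [452.57900929 278.10605361  11.90212796] 9.6 52.474432300392436 [-0.36200142 -0.29286087 -0.06080427]
```

View pics/w5.png

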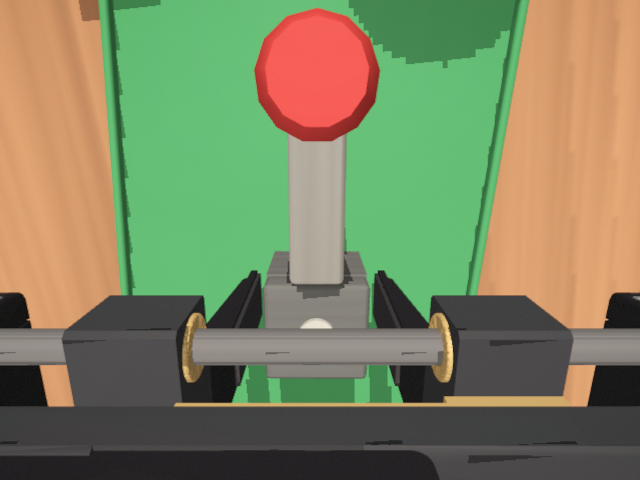

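Request:
move_arm --pt "0 0 0 0 0 0 -0.5" --pt "0 0 0 0 0 0 -0.5" --pt "0 0 0 0 0 0 -0.5" --pt "0 0 0.03 0 0 0 -0.5" --pt "0 0 0.06 0 0 0 -0.5" --pt "0 0 0.06 0 0 0 -0.5"

```text
t: 10.25
eef_pos: [453.7, 278.6, 74.2]
tcp_rot: [2.083, 1.566, 0.413]
ft_force: [0.7, -0.1, -3.6]
opening: 0.417
```

```bash
python3 - <<'E'
from h import *
import pickle
s=state();print(s["joints"].round(3),s["eef_pos"],s["t"],s["opening"]*95,s["ft_force"],s["moment"])
print(R.from_euler('xyz',s['tcp_rot']).as_matrix().round(4))
c=cam("wrist");cv2.imwrite("pics/w6.png",c["img"]);pickle.dump((c,s),open("w6.pkl","wb"))
E
```

```text
[ 0.427  0.552  1.926 -0.     0.659  0.526] [453.65428384 278.61412028  74.20276713] 10.25 39.64162603949029 [ 0.74879658 -0.05185819 -3.60768158] [-0.13075659  0.03778737 -0.00985329]
[[ 0.0042  0.9951 -0.0993]
 [ 0.0018 -0.0993 -0.9951]
 [-1.      0.004  -0.0023]]
```

View pics/w6.png

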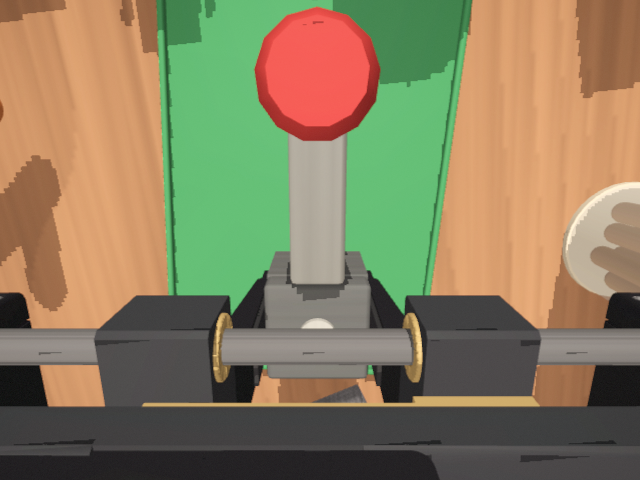

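```bash
python3 - <<'E'
from h import *
import pickle
c,s=pickle.load(open("w6.pkl","rb"))
cc=dict(c);cc["cam_to_world"]=c["mount"]
from math import *
for off in(-3,0,3):
    k=[(-90,13*cos(a),off-85+13*sin(a)) for a in np.linspace(0,2*pi,60)]
    q=proj(cc,k);print(off,"knob top rows",q[:,1].min(),q[:,1].max(),"cols",q[:,0].min(),q[:,0].max())
    print(" hub edges",proj(cc,[(-36,-20,off-20),(-36,20,off-20),(-36,-20,off+20),(-36,20,off+20),(8,-20,off-20),(-36,0,off)]).round(1).tolist())
crop(c["img"],240,0,160,150,5,"pics/w6a.png");crop(c["img"],240,240,160,145,5,"pics/w6b.png")
E
```

```text
-3 knob top rows -31.08946828976816 119.18330973237128 cols 246.68351659893307 384.10664478219746
 hub edges [[261.9, 272.6], [371.1, 272.5], [265.8, 368.6], [367.6, 368.5], [274.6, 240.6], [316.6, 322.3]]
0 knob top rows -12.293389393793984 134.85727860899823 cols 247.43675035384388 383.4259483471077
 hub edges [[262.2, 280.3], [370.9, 280.2], [266.0, 375.3], [367.4, 375.2], [274.8, 246.7], [316.6, 329.4]]
3 knob top rows 6.096839573533501 150.22175851823656 cols 248.17441158942935 382.75929485677875
 hub edges [[262.5, 287.9], [370.6, 287.8], [266.3, 381.9], [367.1, 381.8], [275.0, 252.7], [316.6, 336.5]]
```

View pics/w6a.png

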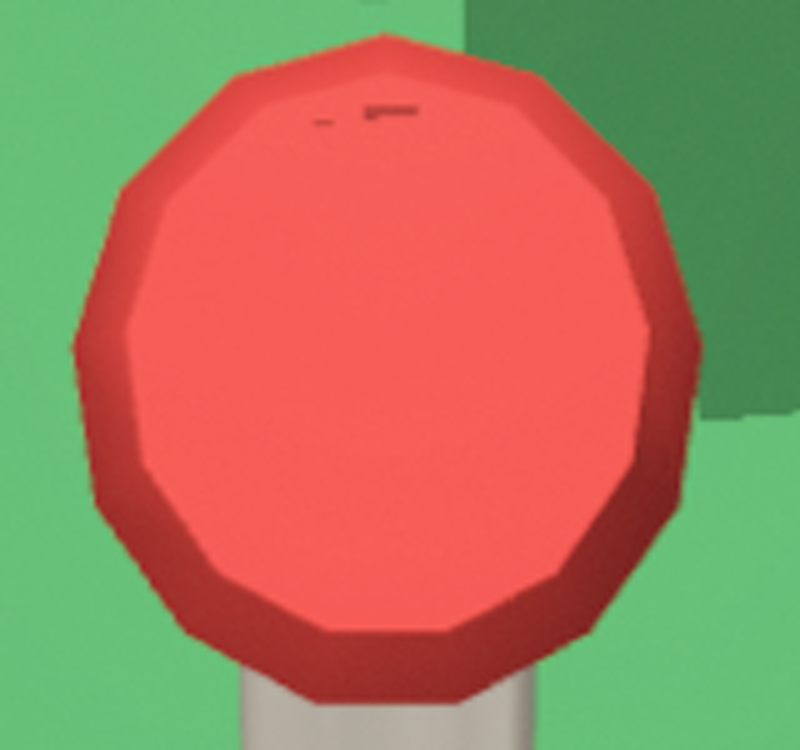

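View pics/w6b.png

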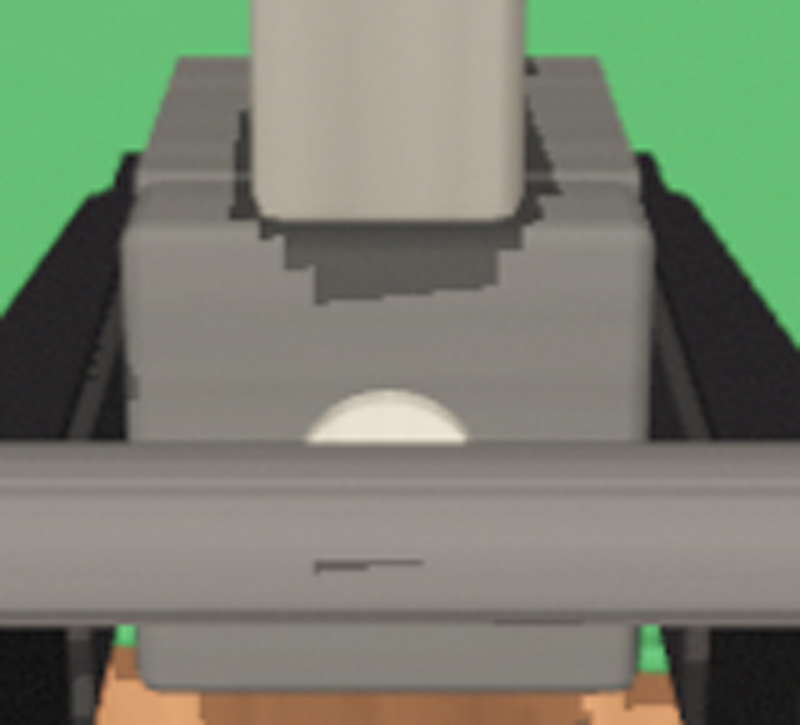

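Request:
move_arm --pt "0 0 0.05 0 0 2 -0.5" --pt "0 0 0.1 0 0 4 -0.5" --pt "0.01 -0.04 0.126 0 0 5.7 -0.5" --pt "0.03 -0.08 0.126 0 0 5.7 -0.5" --pt "0.05 -0.12 0.126 0 0 5.7 -0.5" --pt "0.065 -0.16 0.126 0 0 5.7 -0.5" --pt "0.08 -0.2 0.126 0 0 5.7 -0.5" --pt "0.0925 -0.2355 0.126 0 0 5.7 -0.5" --pt "0.0925 -0.2375 0.126 0 0 5.7 -0.5" --pt "0.0925 -0.2375 0.126 0 0 5.7 -0.5"

```text
t: 11.3
eef_pos: [544.5, 39.7, 195.8]
tcp_rot: [-1.647, 1.568, 3.063]
ft_force: [0.2, 0.1, -3.5]
opening: 0.417
```

```bash
python3 - <<'E'
from h import *
import pickle
s=state();print(s["joints"].round(3),s["eef_pos"],s["t"],s["opening"]*95,s["ft_force"],s["moment"],s["qvel"].round(3))
print(R.from_euler('xyz',s['tcp_rot']).as_matrix().round(4))
for n in("scene","side"):
    c=cam(n);crop(c["img"],*((190,180,120,90) if n=="scene" else (230,130,120,90)),6,f"pics/{n}7.png");pickle.dump(c,open(f"{n}7.pkl","wb"))
E
```

```text
[-0.048  0.401  1.774  0.     0.969 -0.046] [544.54614522  39.73733134 195.82544714] 11.3 39.590607724118534 [ 0.15948711  0.06861838 -3.48650022] [-0.09687658  0.09453689  0.00558106] [ 0.038 -0.013  0.007  0.005  0.006  0.009]
[[-2.8e-03  1.0e+00 -2.1e-03]
 [ 2.0e-04 -2.1e-03 -1.0e+00]
 [-1.0e+00 -2.8e-03 -2.0e-04]]
```

View pics/scene7.png

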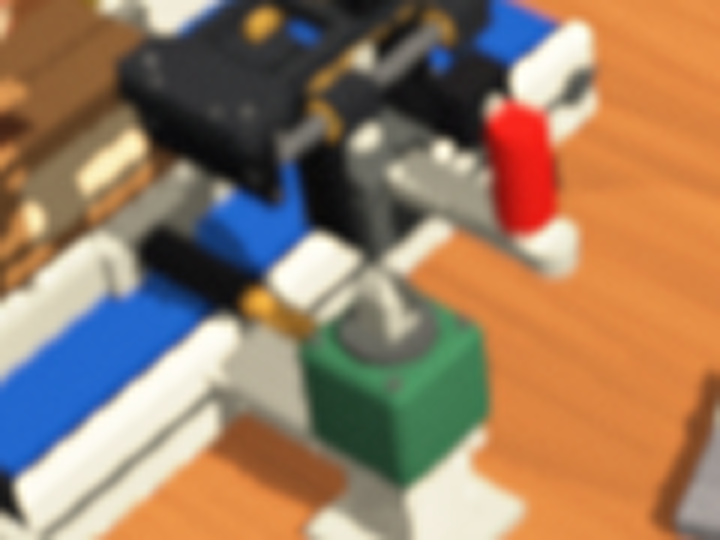

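View pics/side7.png

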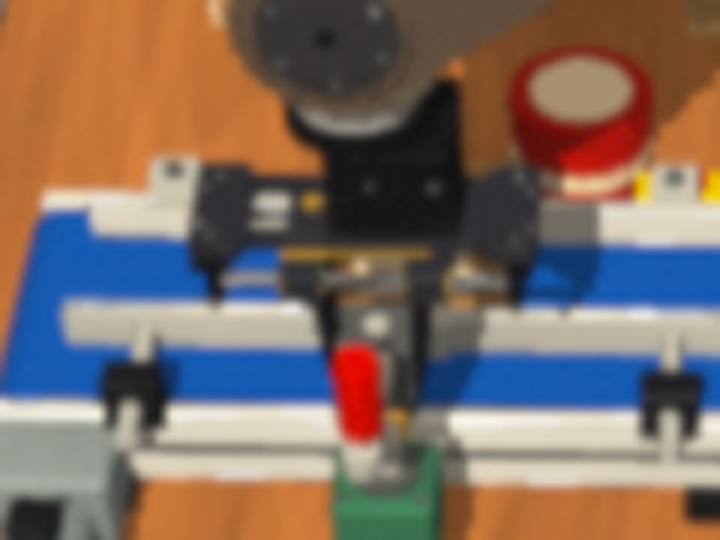

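Request:
move_arm --pt "0 0 0 0 0 0 -0.5" --pt "0 0 -0.01 0 0 0 -0.5" --pt "0 0 -0.01 0 0 0 -0.5"

```text
t: 11.7
eef_pos: [544.2, 41.2, 186.3]
tcp_rot: [-1.614, 1.569, 3.1]
ft_force: [0.5, 0.5, -3.8]
opening: 0.42
```

```bash
python3 - <<'E'
from h import *
import pickle
s=state();print(s["eef_pos"],s["t"],s["qvel"].round(3))
z=195.8-8+44
for n,p,o in(("scene",(368,135),(190,180)),("side",(375,322),(230,130))):
    c=pickle.load(open(f"{n}7.pkl","rb"));print(n,back(c,[o[0]+(p[0]+.5)/6-.5,o[1]+(p[1]+.5)/6-.5],z), "shaft pred",(proj(c,[[546,39.3,130],[546,39.3,160]])-o+.5)*6-.5)
E
```

```text
[544.23708805  41.1958861  186.26068795] 11.7 [-0.006 -0.01  -0.018  0.001  0.028 -0.   ]
scene [[541.30104925  40.0906063  231.8       ]] shaft pred [[383.35065215 321.46227438]
 [376.35973395 270.28134406]]
side [[542.52215336  33.78224881 231.8       ]] shaft pred [[378.77755496 464.72154553]
 [375.63463792 425.95908613]]
```

```bash
python3 - <<'E'
from fit1 import *
crop(cs["scene"]["img"],235,215,40,40,15,"pics/q1.png");crop(cs["side"]["img"],275,190,40,40,15,"pics/q2.png")
for n,z in(("scene",7),("side",7)):
    pass
E
```

```text
(no output)
```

View pics/q1.png

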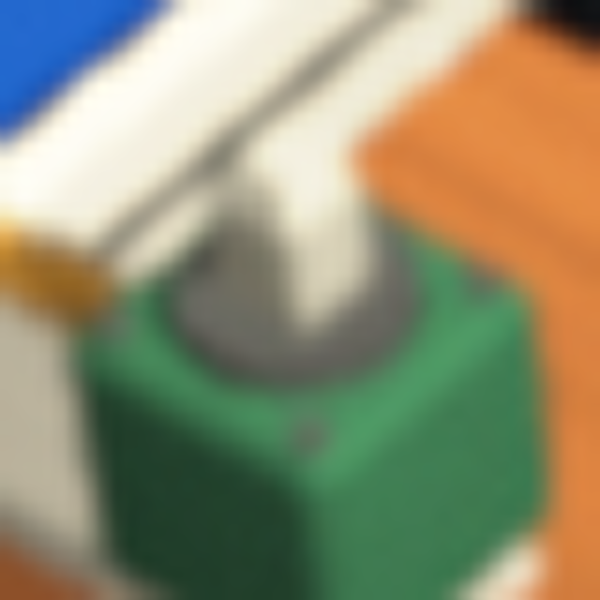

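View pics/q2.png

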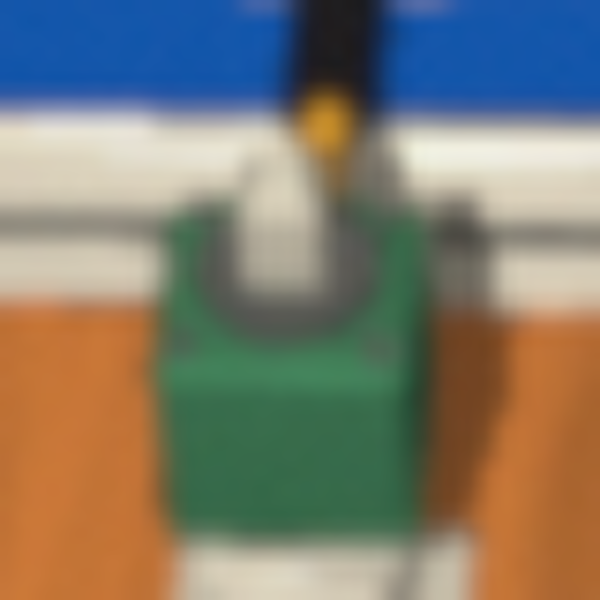

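```bash
python3 - <<'E'
from fit1 import *
print(back(cs["scene"],[255.2,236.8],130)-[9,9,0],back(cs["scene"],[254.2,232.8],130),back(cs["side"],[293.4,209.0],130)-[0,9,0])
E
```

```text
[[544.1786533   42.34037539 130.        ]] [[543.95549051  39.93432151 130.        ]] [[542.92041167  39.73556909 130.        ]]
```

Request:
move_arm --pt "0.0018 0 0 0 0 0 -0.5" --pt "0.0018 0 -0.008 0 0 0 -0.5" --pt "0.0018 0 -0.014 0 0 0 -0.5" --pt "0.0018 0 -0.02 0 0 0 -0.5" --pt "0.0018 0 -0.024 0 0 0 -0.5" --pt "0.0018 0 -0.024 0 0 0 -0.5"

```text
t: 12.3
eef_pos: [546.5, 40.5, 162.9]
tcp_rot: [-1.609, 1.57, 3.103]
ft_force: [0.3, -0.4, -3.4]
opening: 0.417
```

```bash
python3 - <<'E'
from h import *
s=state();print(s["eef_pos"],s["t"],s["ft_force"],s["moment"],s["opening"]*95)
E
```

```text
[546.51851747  40.49869239 162.90135919] 12.3 [ 0.30909909 -0.42460831 -3.43808813] [-0.13986075  0.01809946  0.0294766 ] 39.59175177883077
```

Request:
move_arm --pt "0 0 -0.006 0 0 0 -0.5" --pt "0 0 -0.012 0 0 0 -0.5" --pt "0 0 -0.016 0 0 0 -0.5" --pt "0 0 -0.016 0 0 0 -0.5"

```text
t: 12.7
eef_pos: [546.5, 40.5, 146.8]
tcp_rot: [-1.602, 1.57, 3.111]
ft_force: [-0.9, 0.3, -4.6]
opening: 0.42
```

```bash
python3 - <<'E'
from h import *
s=state();print(s["eef_pos"],s["t"],s["ft_force"],s["moment"],s["opening"]*95)
E
```

```text
[546.47708019  40.54655265 146.84017756] 12.7 [-0.91739573  0.30596406 -4.55650069] [-0.11835733  0.36491038  0.04083879] 39.92305388722268
```

Request:
move_arm --pt "0 0 -0.005 0 0 0 -0.5" --pt "0 0 -0.0085 0 0 0 -0.5" --pt "0 0 -0.0085 0 0 0 -0.5"

```text
t: 13.0
eef_pos: [546.5, 40.5, 138.5]
tcp_rot: [-1.614, 1.57, 3.098]
ft_force: [-3.1, -0.1, -5.9]
opening: 0.419
```

```bash
python3 - <<'E'
from h import *
s=state();print(s["eef_pos"],s["t"],s["ft_force"],s["moment"],s["opening"]*95)
E
```

```text
[546.47791778  40.5346784  138.47303324] 13.0 [-3.08301302 -0.06297866 -5.94367603] [-0.14794755  0.57612822  0.00215203] 39.84586870323731
```

Request:
move_arm --pt "0 0 0 0 0 0 0.3" --pt "0 0 0 0 0 0 0.3" --pt "0 0 0 0 0 0 0.3" --pt "0 0 0.04 0 0 0 0.3" --pt "0 0 0.08 0 0 0 0.3" --pt "0 0 0.125 0 0 0 0.3" --pt "0 0.042 0.125 0 0 0 0.3" --pt "0 0.083 0.125 0 0 0 0.3" --pt "0 0.083 0.125 0 0 0 0.3" --pt "0 0.083 0.125 0 0 0 0.3"

```text
t: 14.0
eef_pos: [546.8, 124.1, 264.4]
tcp_rot: [1.406, 1.57, -0.163]
ft_force: [-1.1, -0.3, 0.2]
opening: 0.653
```

```bash
python3 - <<'E'
from h import *
import pickle
s=state();print(s["joints"].round(3),s["eef_pos"],s["t"],s["ft_force"],s["opening"]*95)
c=cam("wrist");cv2.imwrite("pics/w8.png",c["img"]);pickle.dump((c,s),open("w8.pkl","wb"))
c=cam("scene");crop(c["img"],150,130,160,120,5,"pics/s8.png")
E
```

```text
[ 0.105  0.351  1.653 -0.     1.137  0.104] [546.8170433  124.0926865  264.35162802] 14.0 [-1.08922484 -0.32926171  0.17451018] 62.027623384763025
```

View pics/w8.png

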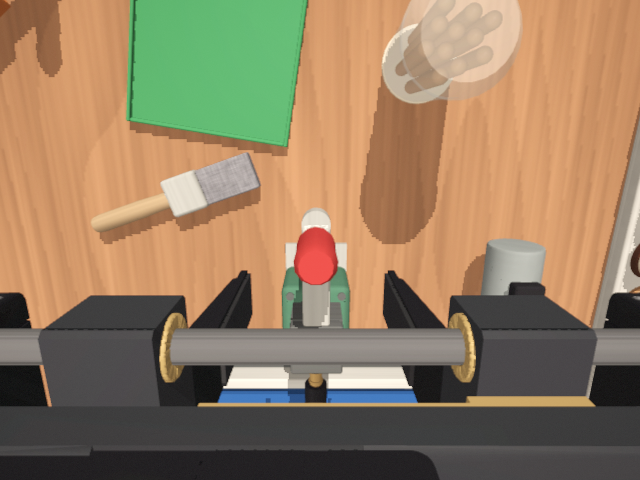

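View pics/s8.png

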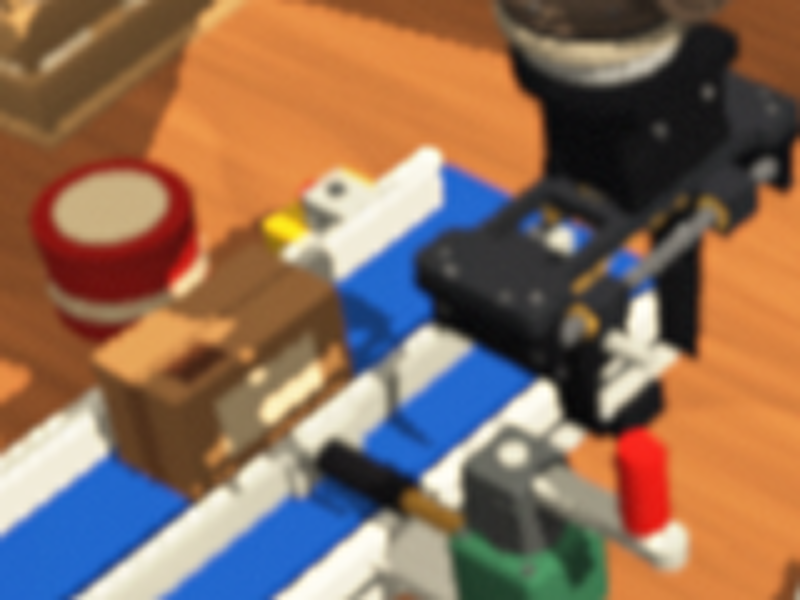

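```bash
python3 - <<'E'
from h import *
import pickle
c,s=pickle.load(open("w8.pkl","rb"));crop(c["img"],280,200,80,80,8,"pics/w8a.png")
print(back(c,[316.7,263.5],228),proj(c,[546,124,228]),proj(c,[546,124,178]))
E
```

```text
[[546.72473089 125.93016605 228.        ]] [[315.40588793 266.76545936]] [[315.70191177 242.56681386]]
```

View pics/w8a.png

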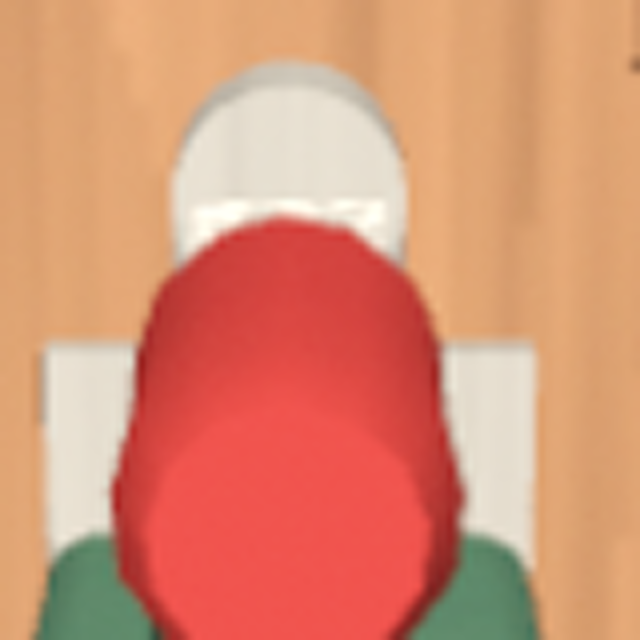

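Request:
move_arm --pt "0 0 -0.04 0 0 0 0.3" --pt "0 0 -0.078 0 0 0 0.1" --pt "0 0 -0.078 0 0 0 -0.8" --pt "0 0 -0.078 0 0 0 -0.8" --pt "0 0 -0.078 0 0 0 -0.8" --pt "0 0 -0.078 0 0 0 -0.8" --pt "0 0 -0.078 0 0 0 -0.8" --pt "0 0 -0.078 0 0 0 -0.8"

```text
t: 14.9
eef_pos: [547.4, 123.8, 187.3]
tcp_rot: [1.773, 1.568, 0.202]
ft_force: [0.5, 2.7, 5.8]
opening: 0.27
```

```bash
python3 - <<'E'
from h import *
s=state();print(s["joints"].round(3),s["eef_pos"],s["t"],s["ft_force"],s["opening"]*95)
from math import *
a=[]
for k in range(1,11):
    t=radians(90-15*k); a.append([round(.085*cos(t),4),round(.085*(sin(t)-1),4)])
print(a)
E
```

```text
[0.105 0.43  1.751 0.    0.958 0.104] [547.36206939 123.78639184 187.31298888] 14.9 [0.50429534 2.67737398 5.79346203] 25.623708275568937
[[0.022, -0.0029], [0.0425, -0.0114], [0.0601, -0.0249], [0.0736, -0.0425], [0.0821, -0.063], [0.085, -0.085], [0.0821, -0.107], [0.0736, -0.1275], [0.0601, -0.1451], [0.0425, -0.1586]]
```

Request:
move_arm --pt "0.022 -0.0029 0 0 0 0 -0.8" --pt "0.0425 -0.0114 0 0 0 0 -0.8" --pt "0.0601 -0.0249 0 0 0 0 -0.8" --pt "0.0736 -0.0425 0 0 0 0 -0.8" --pt "0.0821 -0.063 0 0 0 0 -0.8" --pt "0.085 -0.085 0 0 0 0 -0.8"

```text
t: 15.5
eef_pos: [631.6, 38.2, 186.6]
tcp_rot: [-1.803, 1.569, 2.909]
ft_force: [-7.6, 1.9, 5.2]
opening: 0.267
```

```bash
python3 - <<'E'
from h import *
s=state();print(s["joints"].round(3),s["eef_pos"],s["t"],s["ft_force"],s["moment"],s["opening"]*95)
print(R.from_euler('xyz',s['tcp_rot']).as_matrix().round(3))
c=cam("scene");crop(c["img"],150,130,160,120,5,"pics/s9.png")
from math import *
for t0 in(0,-180):
    print(t0,[[round(.085*(cos(radians(t0-18*k))-cos(radians(t0))),4),round(.085*(sin(radians(t0-18*k))-sin(radians(t0))),4)] for k in range(1,11)])
E
```

```text
[-0.044  0.53   1.57   0.     1.044 -0.045] [631.62891332  38.18707301 186.64783042] 15.5 [-7.61030877  1.89041129  5.23238883] [0.42625355 2.25921723 0.06893155] 25.402811087547736
[[-0.001  1.     0.   ]
 [ 0.     0.    -1.   ]
 [-1.    -0.001 -0.   ]]
0 [[-0.0042, -0.0263], [-0.0162, -0.05], [-0.035, -0.0688], [-0.0587, -0.0808], [-0.085, -0.085], [-0.1113, -0.0808], [-0.135, -0.0688], [-0.1538, -0.05], [-0.1658, -0.0263], [-0.17, -0.0]]
-180 [[0.0042, 0.0263], [0.0162, 0.05], [0.035, 0.0688], [0.0587, 0.0808], [0.085, 0.085], [0.1113, 0.0808], [0.135, 0.0688], [0.1538, 0.05], [0.1658, 0.0263], [0.17, 0.0]]
```

View pics/s9.png

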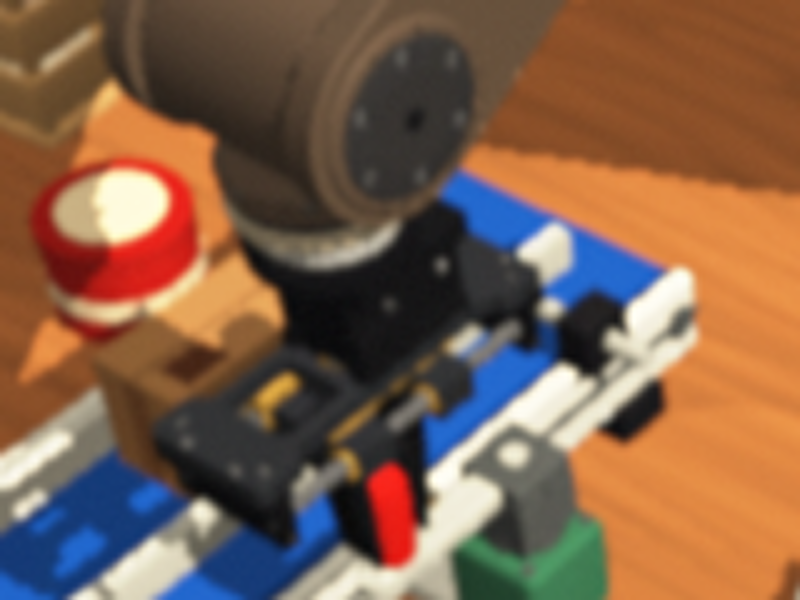

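Request:
move_arm --pt "-0.0052 -0.0263 0 0 0 0 -0.8" --pt "-0.0172 -0.05 0 0 0 0 -0.8" --pt "-0.036 -0.0688 0 0 0 0 -0.8" --pt "-0.0597 -0.0808 0 0 0 0 -0.8" --pt "-0.086 -0.085 0 0 0 0 -0.8" --pt "-0.1123 -0.0808 0 0 0 0 -0.8" --pt "-0.136 -0.0688 0 0 0 0 -0.8" --pt "-0.1548 -0.05 0 0 0 0 -0.8" --pt "-0.1668 -0.0263 0 0 0 0 -0.8" --pt "-0.171 0 0 0 0 0 -0.8"

```text
t: 16.55
eef_pos: [459.8, 38.7, 187.2]
tcp_rot: [0.889, 1.569, -0.682]
ft_force: [8.4, -2.0, 0.4]
opening: 0.266
```

```bash
python3 - <<'E'
from h import *
s=state();print(s["joints"].round(3),s["eef_pos"],s["t"],s["ft_force"],s["moment"],s["opening"]*95)
E
```

```text
[-5.900e-02  2.960e-01  1.979e+00 -1.000e-03  8.650e-01 -5.800e-02] [459.82807911  38.66843465 187.15461677] 16.55 [ 8.35763683 -1.96807716  0.42958808] [-0.60945368 -2.01282923  0.00695586] 25.303836349613494
```

Request:
move_arm --pt "0.0051 0.0263 0 0 0 0 -0.8" --pt "0.0171 0.05 0 0 0 0 -0.8" --pt "0.0359 0.0688 0 0 0 0 -0.8" --pt "0.0596 0.0808 0 0 0 0 -0.8" --pt "0.0859 0.085 0 0 0 0 -0.8" --pt "0.1122 0.0808 0 0 0 0 -0.8" --pt "0.1359 0.0688 0 0 0 0 -0.8" --pt "0.1547 0.05 0 0 0 0 -0.8" --pt "0.1667 0.0263 0 0 0 0 -0.8" --pt "0.1709 0 0 0 0 0 -0.8"

```text
t: 17.55
eef_pos: [631.8, 38.2, 186.6]
tcp_rot: [-1.834, 1.569, 2.879]
ft_force: [-11.1, 2.4, 5.6]
opening: 0.268
```

Request:
move_arm --pt "-0.0042 -0.0263 0 0 0 0 -0.8" --pt "-0.0162 -0.05 0 0 0 0 -0.8" --pt "-0.035 -0.0688 0 0 0 0 -0.8" --pt "-0.0587 -0.0808 0 0 0 0 -0.8" --pt "-0.085 -0.085 0 0 0 0 -0.8" --pt "-0.1113 -0.0808 0 0 0 0 -0.8" --pt "-0.135 -0.0688 0 0 0 0 -0.8" --pt "-0.1538 -0.05 0 0 0 0 -0.8" --pt "-0.1658 -0.0263 0 0 0 0 -0.8" --pt "-0.17 0 0 0 0 0 -0.8"

```text
t: 18.55
eef_pos: [459.9, 38.5, 187.2]
tcp_rot: [-0.485, 1.57, -2.056]
ft_force: [4.3, -1.8, 5.8]
opening: 0.27
```

```bash
python3 - <<'E'
from h import *
s=state();print(s["joints"].round(3),s["eef_pos"],s["t"],s["ft_force"],s["moment"],s["opening"]*95)
c=cam("scene");crop(c["img"],100,130,200,150,4,"pics/s10.png");cv2.imwrite("pics/s10f.png",c["img"])
c=cam("side");crop(c["img"],220,125,160,120,5,"pics/d10.png")
c=cam("wrist");cv2.imwrite("pics/w10.png",c["img"])
E
```

```text
[-5.900e-02  2.970e-01  1.978e+00 -1.000e-03  8.680e-01 -5.700e-02] [459.94089268  38.54547594 187.1715515 ] 18.55 [ 4.26039441 -1.81933031  5.83382458] [-0.68181559 -1.24933934 -0.05036989] 25.643401768059256
```

View pics/s10.png

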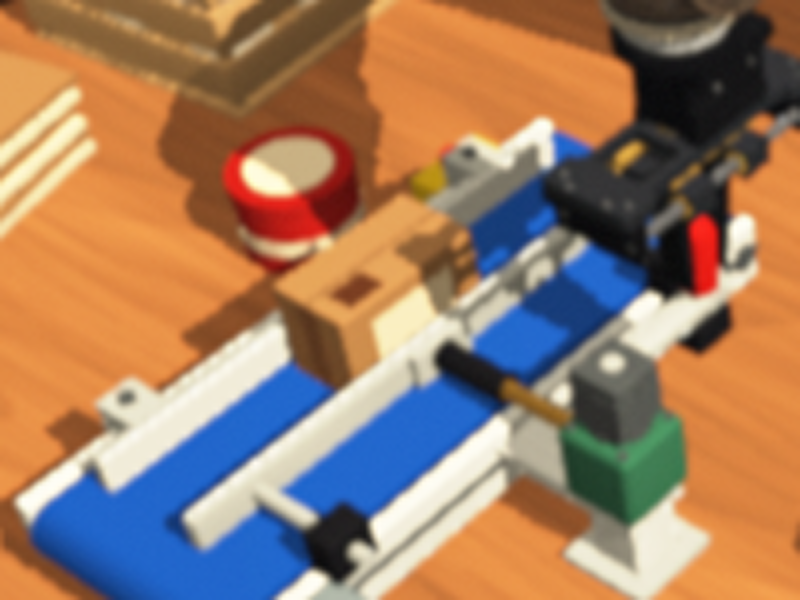

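View pics/d10.png

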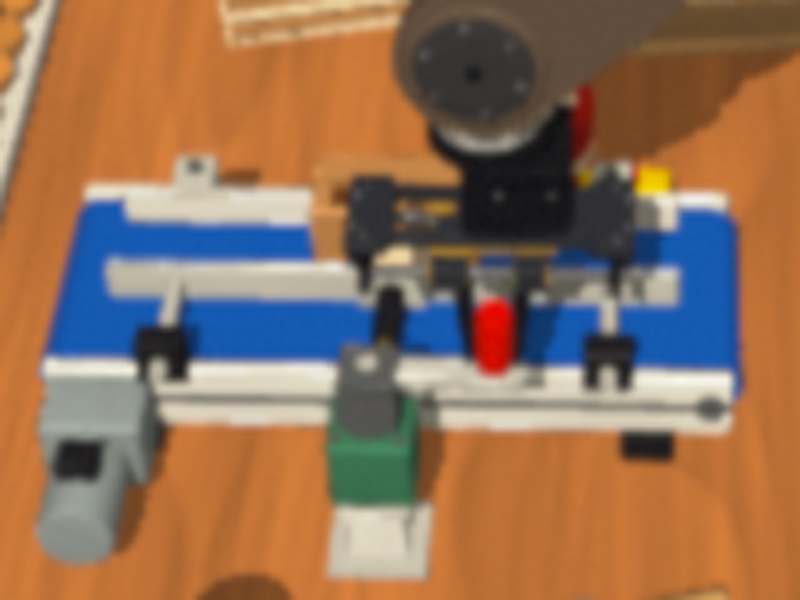

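View pics/w10.png

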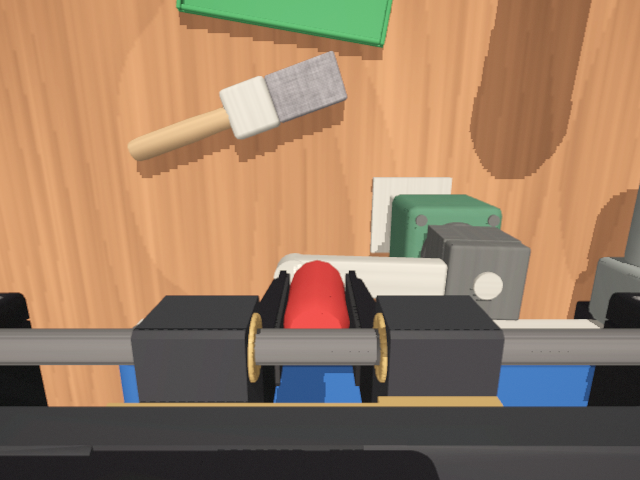

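Request:
move_arm --pt "0.0042 0.0263 0 0 0 0 -0.8" --pt "0.0162 0.05 0 0 0 0 -0.8" --pt "0.035 0.0688 0 0 0 0 -0.8" --pt "0.0587 0.0808 0 0 0 0 -0.8" --pt "0.085 0.085 0 0 0 0 -0.8" --pt "0.111 0.0808 0 0 0 0 -0.8" --pt "0.1345 0.0688 0 0 0 0 -0.8" --pt "0.153 0.05 0 0 0 0 -0.8" --pt "0.165 0.0263 0 0 0 0 -0.8" --pt "0.169 0 0 0 0 0 -0.8"

```text
t: 19.7
eef_pos: [631.5, 38.3, 186.9]
tcp_rot: [2.501, 1.57, 0.93]
ft_force: [-8.0, 2.2, 5.7]
opening: 0.268
```

```bash
python3 - <<'E'
from h import *
s=state();print(s["eef_pos"],s["t"],s["ft_force"],s["moment"],s["opening"]*95)
from math import *
print([[round(.085*(cos(radians(-16.25*k))-1),4),round(.085*(sin(radians(-16.25*k))),4)] for k in range(1,9)])
E
```

```text
[631.45824077  38.25685872 186.88471455] 19.7 [-7.95418912  2.24690451  5.6758347 ] [0.50011433 2.1583699  0.04611917] 25.502856388301748
[[-0.0034, -0.0238], [-0.0133, -0.0457], [-0.029, -0.0639], [-0.0491, -0.077], [-0.0721, -0.084], [-0.0961, -0.0843], [-0.1192, -0.0778], [-0.1396, -0.0651]]
```

Request:
move_arm --pt "-0.0034 -0.0238 0 0 0 0 -0.8" --pt "-0.0133 -0.0457 0 0 0 0 -0.8" --pt "-0.029 -0.0639 0 0 0 0 -0.8" --pt "-0.0491 -0.077 0 0 0 0 -0.8" --pt "-0.0721 -0.084 0 0 0 0 -0.8" --pt "-0.0961 -0.0843 0 0 0 0 -0.8" --pt "-0.1192 -0.0778 0 0 0 0 -0.8" --pt "-0.1396 -0.0651 0 0 0 0 -0.8" --pt "-0.1396 -0.0651 0 0 0 0 -0.8"

```text
t: 20.6
eef_pos: [489.6, -25.9, 187.1]
tcp_rot: [1.247, 1.57, -0.323]
ft_force: [-4.0, -3.4, 7.5]
opening: 0.268
```

```bash
python3 - <<'E'
from h import *
s=state();print(s["joints"],s["eef_pos"],s["t"],s["ft_force"],s["moment"],s["opening"]*95)
E
```

```text
[-1.87583228e-01  3.35212759e-01  1.91526757e+00 -1.14059872e-04
  8.90463813e-01 -1.87989302e-01] [489.55265638 -25.87222008 187.11808944] 20.6 [-4.03991929 -3.37985065  7.53968597] [-0.55194792  0.7154337   0.03922317] 25.4257741804659
```

Request:
move_arm --pt "0 0 0 0 0 0 0.2" --pt "0 0 0 0 0 0 0.2" --pt "0 0 0 0 0 0 0.2" --pt "0 0 0.04 0 0 0 0.2" --pt "0 0 0.08 0 0 -8 0.2" --pt "0.01 -0.03 0.113 0 0 -16 0.2" --pt "0.02 -0.06 0.113 0 0 -24 0.2" --pt "0.03 -0.09 0.113 0 0 -32 0.2" --pt "0.04 -0.12 0.113 0 0 -40 0.2" --pt "0.056 -0.151 0.113 0 0 -48 0.2"

```text
t: 21.6
eef_pos: [547.3, -178.9, 299.0]
tcp_rot: [-1.086, 1.57, 2.782]
ft_force: [-0.1, 0.2, 0.3]
opening: 0.604
```

Request:
move_arm --pt "0 0 0 0 0 -8.5 0.2" --pt "0 0 0 0 0 -17 0.2" --pt "0 0 0 0 0 -25.5 0.2" --pt "0 0 0 0 0 -34 0.2" --pt "0 0 0 0 0 -42 0.2" --pt "0 0 0 0 0 -42 0.2" --pt "0 0 0 0 0 -42 0.2"

```text
t: 22.3
eef_pos: [547.2, -177.7, 298.8]
tcp_rot: [-0.182, 1.57, 2.963]
ft_force: [-0.7, 0.2, 0.1]
opening: 0.601
```

```bash
python3 - <<'E'
from h import *
import pickle
s=state();print(s["joints"],s["eef_pos"],s["t"],s["opening"]*95)
print(R.from_euler('xyz',s['tcp_rot']).as_matrix().round(3))
c=cam("wrist");cv2.imwrite("pics/w11.png",c["img"]);pickle.dump((c,s),open("w11.pkl","wb"))
crop(c["img"],200,0,200,150,4,"pics/w11a.png");crop(c["img"],210,140,200,150,4,"pics/w11b.png")
E
```

```text
[-4.28706161e-01  3.45537332e-01  1.56634676e+00 -1.26239352e-04
  1.23017355e+00  1.13806732e+00] [ 547.18934155 -177.6746776   298.84873152] 22.3 57.139386854902895
[[-0.     0.004 -1.   ]
 [ 0.    -1.    -0.004]
 [-1.    -0.     0.   ]]
```

View pics/w11.png

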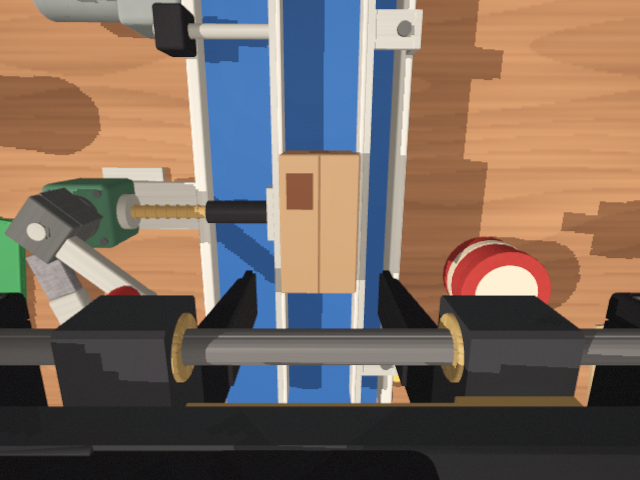

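View pics/w11a.png

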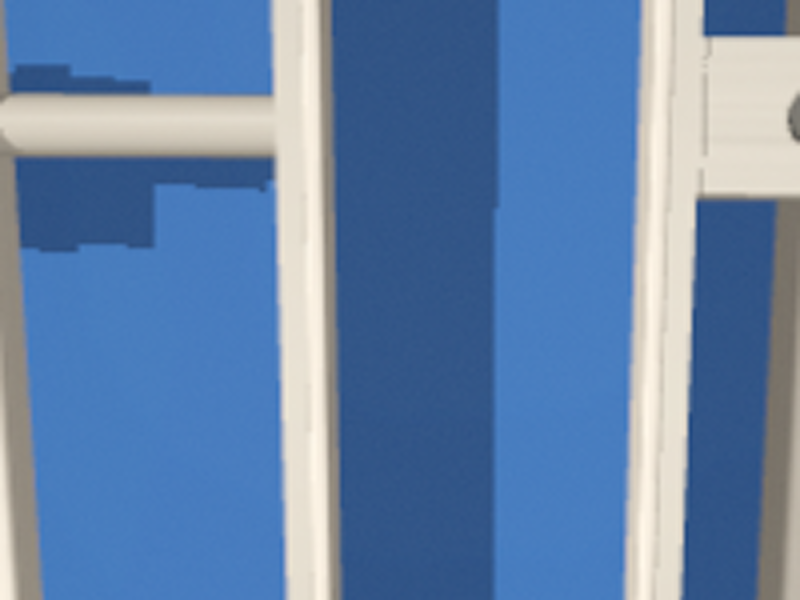

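View pics/w11b.png

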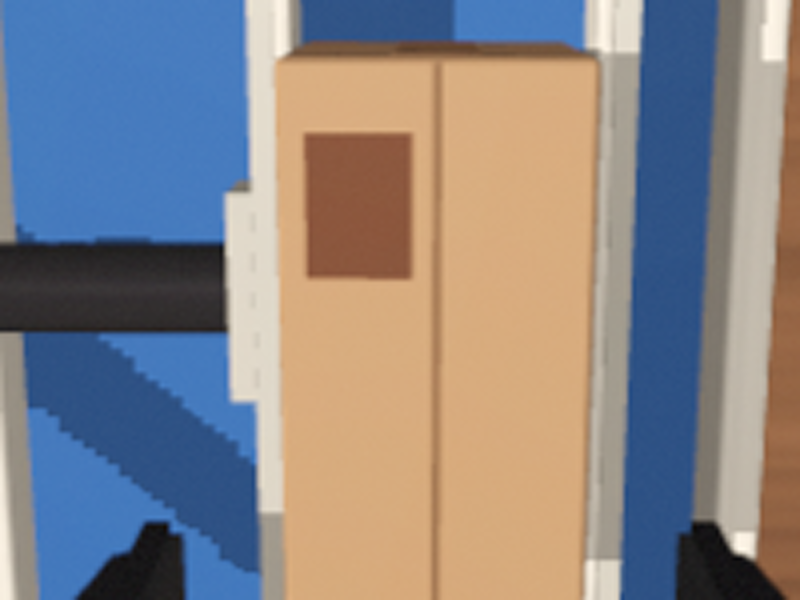

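```bash
python3 - <<'E'
from h import *
import pickle
def meas(c,rows,xl,xr):
    g=c["img"].astype(float); out=[]
    for r in rows:
        v=g[r-1:r+2].mean(0); sat=v[:,0]-v[:,2]   # blue minus red: belt high, rails low
        def cross(a,b,th=5):
            for x in (range(a,b) if b>a else range(a,b,-1)):
                nx=x+(1 if b>a else -1)
                if sat[x]>th>=sat[nx]: f=(sat[x]-th)/(sat[x]-sat[nx]); return x+f*(nx-x)
        out.append((r,cross((xl+xr)//2,xl-30,35),cross((xl+xr)//2,xr+30,35)))
    for r,a,b in out:
        P=back(c,[[a,r],[b,r]],80)[:,1];print(r,round(a,2),round(b,2),P.round(2),"lane",round(P[0]-P[1],2))
print("now");c,s=pickle.load(open("w11.pkl","rb"));meas(c,[50,60,80,100,120,135],285,358)
g=c["img"];print([int(g[100,x].sum()) for x in range(272,290)],[int(g[100,x].sum()) for x in range(352,372)])
print("before");c=pickle.load(open("w3.pkl","rb"));meas(c,[50,70,100,130],242,367)
E
```

```text
now
50 283.18 358.63 [-146.61 -215.68] lane 69.07
60 283.38 358.29 [-146.63 -215.62] lane 68.99
80 283.53 357.83 [-146.44 -215.71] lane 69.28
100 284.17 357.08 [-146.69 -215.54] lane 68.84
120 284.38 356.6 [-146.55 -215.62] lane 69.07
135 284.53 355.96 [-146.44 -215.4 ] lane 68.96
[670, 669, 670, 670, 659, 671, 720, 709, 671, 545, 405, 398, 348, 271, 271, 273, 269, 271] [388, 388, 386, 388, 388, 514, 604, 615, 667, 730, 718, 705, 664, 617, 669, 670, 669, 670, 669, 615]
before
50 240.37 368.88 [-120.39 -215.59] lane 95.2
70 241.3 368.3 [-120.39 -215.63] lane 95.24
100 242.51 367.3 [-120.27 -215.61] lane 95.35
130 243.79 366.3 [-120.18 -215.59] lane 95.41
```

Lane measured 69.0 mm at six rows (carton 66 mm, so 3 mm of play), starting from 95.3 mm, so the target is met. Next I'll take the crank off.

Request:
move_arm --pt "0 0.04 0 0 0 8 0.3" --pt "0 0.085 0 0 0 16 0.3" --pt "-0.0015 0.13 0 0 0 24 0.3" --pt "-0.0015 0.175 0 0 0 32 0.3" --pt "-0.0015 0.2166 0 0 0 40 0.3" --pt "-0.0015 0.2166 -0.02 0 0 48 0.3" --pt "-0.0015 0.2166 -0.04 0 0 49.2 0.3" --pt "-0.0015 0.2166 -0.04 0 0 49.2 0.3" --pt "-0.0015 0.2166 -0.04 0 0 49.2 0.3"

```text
t: 23.25
eef_pos: [545.8, 38.9, 259.5]
tcp_rot: [-0.411, 1.571, -2.694]
ft_force: [-0.3, -0.3, 1.4]
opening: 0.653
```

```bash
python3 - <<'E'
from h import *
import pickle
s=state();print(s["joints"].round(3),s["eef_pos"],s["t"],s["opening"]*95)
print(R.from_euler('xyz',s['tcp_rot']).as_matrix().round(3))
c=cam("wrist");cv2.imwrite("pics/w12.png",c["img"]);pickle.dump((c,s),open("w12.pkl","wb"))
E
```

```text
[-0.05   0.335  1.691 -0.     1.116  0.662] [545.79688939  38.91661801 259.50852116] 23.25 62.005063885549774
[[-0.     0.757 -0.653]
 [-0.    -0.653 -0.757]
 [-1.    -0.     0.   ]]
```

View pics/w12.png

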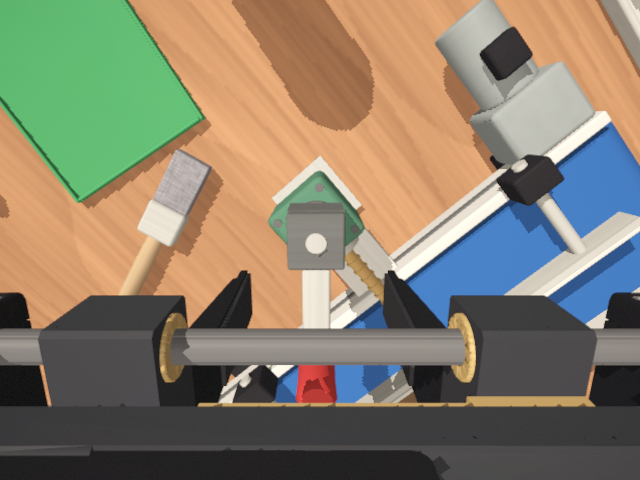

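Request:
move_arm --pt "0 0 -0.04 0 0 0 0.3" --pt "0 0 -0.08 0 0 0 0.3" --pt "0 0 -0.108 0 0 0 0.3" --pt "0 0 -0.1195 0 0 0 0.3" --pt "0 0 -0.1195 0 0 0 -0.5" --pt "0 0 -0.1195 0 0 0 -0.5" --pt "0 0 -0.1195 0 0 0 -0.5" --pt "0 0 -0.1195 0 0 0 -0.5" --pt "0 0 -0.1195 0 0 0 -0.5"

```text
t: 24.2
eef_pos: [545.5, 39.6, 141.2]
tcp_rot: [2.843, 1.569, 0.56]
ft_force: [-4.0, 5.3, 6.9]
opening: 0.419
```

```bash
python3 - <<'E'
from h import *
s=state();print(s["joints"].round(3),s["eef_pos"],s["t"],s["opening"]*95,s["ft_force"],s["moment"])
E
```

```text
[-4.900e-02  4.700e-01  1.833e+00  1.000e-03  8.380e-01  6.630e-01] [545.52581712  39.59797718 141.19927198] 24.2 39.81270330857518 [-4.02033606  5.33106544  6.89577079] [ 0.69078858  0.83745303 -0.05610519]
```

Request:
move_arm --pt "0 0 0.012 0 0 0 -0.5" --pt "0 0 0.024 0 0 0 -0.5" --pt "0 0 0.038 0 0 0 -0.5" --pt "0 0 0.06 0 0 0 -0.5" --pt "0 0 0.08 0 0 0 -0.5" --pt "0 0 0.08 0 0 0 -0.5"

```text
t: 24.8
eef_pos: [546.7, 38.8, 223.1]
tcp_rot: [2.162, 1.565, -0.121]
ft_force: [0.9, -1.3, -5.0]
opening: 0.42
```

```bash
python3 - <<'E'
from h import *
import pickle
s=state();print(s["joints"].round(3),s["eef_pos"],s["t"],s["opening"]*95,s["ft_force"],s["moment"])
c=cam("scene");crop(c["img"],150,110,160,120,5,"pics/s13.png")
E
```

```text
[-0.05   0.371  1.741 -0.     1.024  0.663] [546.72851497  38.77502075 223.08536982] 24.8 39.89592357636389 [ 0.94469019 -1.30638087 -4.99779072] [-0.08152085  0.06173218 -0.00056747]
```

View pics/s13.png

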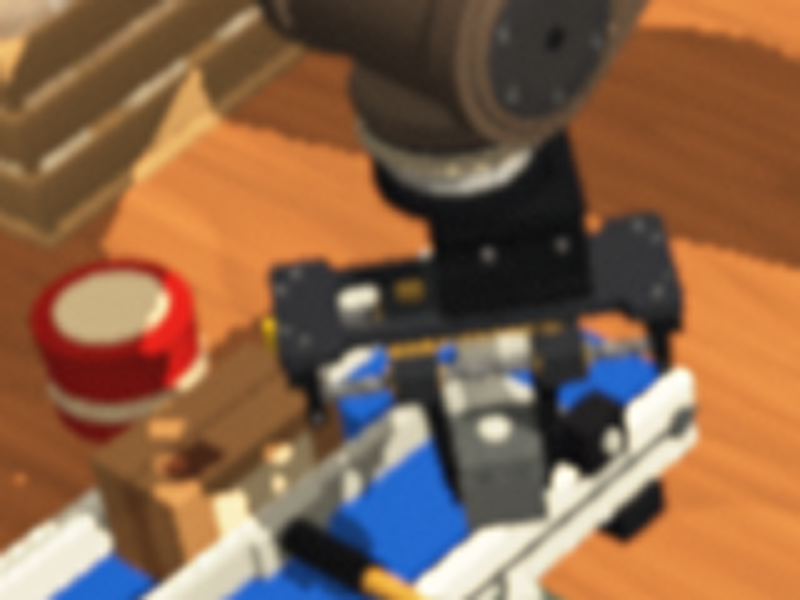

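Request:
move_arm --pt "-0.012 0.036 0 0 0 6 -0.5" --pt "-0.027 0.08 0 0 0 13 -0.5" --pt "-0.042 0.124 0 0 0 20 -0.5" --pt "-0.057 0.168 0 0 0 27 -0.5" --pt "-0.072 0.212 0 0 0 32.5 -0.5" --pt "-0.086 0.254 0 0 0 32.5 -0.5" --pt "-0.0957 0.2832 -0.03 0 0 32.5 -0.5" --pt "-0.0957 0.2832 -0.07 0 0 32.5 -0.5" --pt "-0.0957 0.2832 -0.1 0 0 32.5 -0.5" --pt "-0.0957 0.2832 -0.1 0 0 32.5 -0.5"

```text
t: 25.85
eef_pos: [447.8, 321.3, 115.6]
tcp_rot: [-0.894, 1.563, -2.609]
ft_force: [-0.5, 0.3, -3.1]
opening: 0.418
```

```bash
python3 - <<'E'
from h import *
import pickle
s=state();print(s["joints"].round(3),s["eef_pos"],s["t"],s["opening"]*95,s["ft_force"],s["moment"])
print(R.from_euler('xyz',s['tcp_rot']).as_matrix().round(3))
for n,a in(("side",(240,200,160,120)),("scene",(260,190,160,120))):
    c=cam(n);crop(c["img"],*a,5,f"pics/{n}14.png")
c=cam("wrist");cv2.imwrite("pics/w14.png",c["img"])
E
```

```text
[ 0.503  0.513  1.84  -0.     0.796  0.647] [447.76586252 321.25423463 115.61259105] 25.85 39.68582085572925 [-0.47340504  0.3125851  -3.05710317] [-0.08224474  0.05500841 -0.02177107]
[[-0.007  0.99  -0.144]
 [-0.004 -0.144 -0.99 ]
 [-1.    -0.006  0.005]]
```

View pics/side14.png

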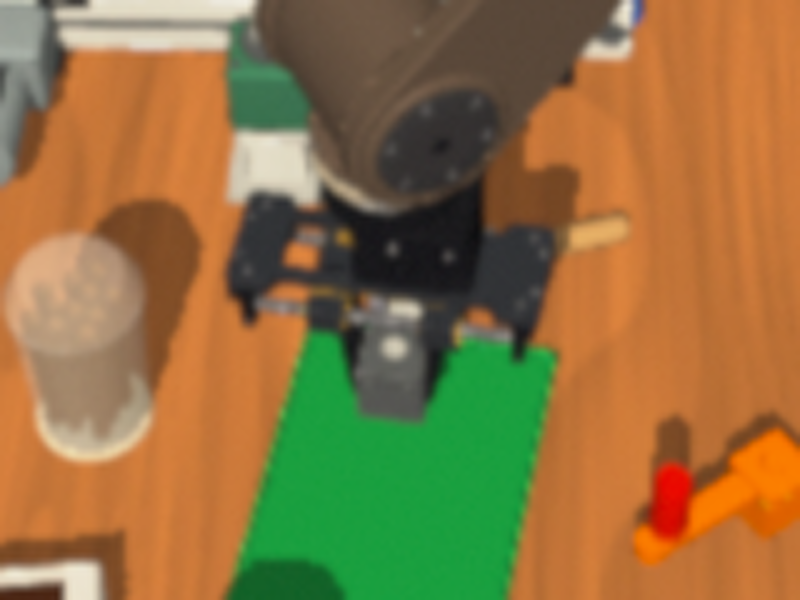

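View pics/w14.png

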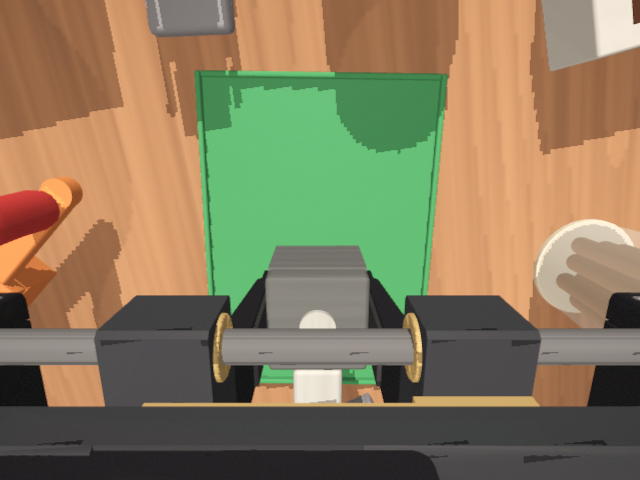

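Request:
move_arm --pt "0.001 0.006 -0.03 0 0 0 -0.5" --pt "0.001 0.006 -0.06 0 0 0 -0.5" --pt "0.001 0.006 -0.08 0 0 0 -0.5" --pt "0.001 0.006 -0.094 0 0 0 -0.5" --pt "0.001 0.006 -0.099 0 0 0 -0.5" --pt "0.001 0.006 -0.099 0 0 0 -0.5" --pt "0.001 0.006 -0.099 0 0 0 -0.5"

```text
t: 26.7
eef_pos: [451.5, 328.5, 21.7]
tcp_rot: [2.186, 1.569, 0.47]
ft_force: [0.4, 0.6, -3.8]
opening: 0.419
```

```bash
python3 - <<'E'
from h import *
s=state();print(s["eef_pos"],s["t"],s["opening"]*95,s["ft_force"],s["moment"])
E
```

```text
[451.54365727 328.51452306  21.74963226] 26.7 39.77347352997325 [ 0.39202547  0.58354128 -3.81704185] [-0.0654297   0.08708017 -0.03660068]
```

Request:
move_arm --pt "0 0 -0.003 0 0 0 -0.5" --pt "0 0 -0.006 0 0 0 -0.5" --pt "0 0 -0.006 0 0 0 -0.5"

```text
t: 27.0
eef_pos: [451.2, 328.4, 15.1]
tcp_rot: [2.17, 1.57, 0.454]
ft_force: [0.0, -0.3, 1.8]
opening: 0.418
```

```bash
python3 - <<'E'
from h import *
s=state();print(s["eef_pos"],s["t"],s["opening"]*95,s["ft_force"],s["moment"])
E
```

```text
[451.21711647 328.4393952   15.14047588] 27.0 39.71603562055497 [ 0.01675403 -0.32392065  1.76090902] [-0.14327207  0.17351041 -0.0053744 ]
```

Request:
move_arm --pt "0 0 0 0 0 0 0.3" --pt "0 0 0 0 0 0 0.3" --pt "0 0 0 0 0 0 0.3" --pt "0 0 0 0 0 0 0.3" --pt "0 0 0.04 0 0 0 0.3" --pt "0 0 0.085 0 0 0 0.3" --pt "0 0 0.13 0 0 0 0.3" --pt "0 0 0.18 0 0 0 0.3" --pt "0 -0.04 0.22 0 0 0 0.3" --pt "-0.02 -0.09 0.24 0 0 0 0.3"

```text
t: 28.0
eef_pos: [436.3, 249.7, 252.2]
tcp_rot: [2.075, 1.566, 0.361]
ft_force: [1.5, -0.8, 1.4]
opening: 0.652
```

Request:
move_arm --pt "0 0.03 0.04 0 0 0 0.3" --pt "0 0.06 0.04 0 0 0 0.3" --pt "0 0.06 0.04 0 0 0 0.3"

```text
t: 28.3
eef_pos: [435.2, 311.5, 290.5]
tcp_rot: [2.372, 1.568, 0.657]
ft_force: [0.4, -0.6, -0.8]
opening: 0.652
```

```bash
python3 - <<'E'
from h import *
s=state();print(s["eef_pos"],s["t"],s["opening"]*95,s["ft_force"])
c=cam("wrist");cv2.imwrite("pics/w15.png",c["img"])
for n in("side","scene"): cv2.imwrite(f"pics/{n}15.png",cam(n)["img"])
E
```

```text
[435.22620214 311.48297395 290.52031154] 28.3 61.986740846923055 [ 0.39982482 -0.60586907 -0.76839496]
```

View pics/w15.png

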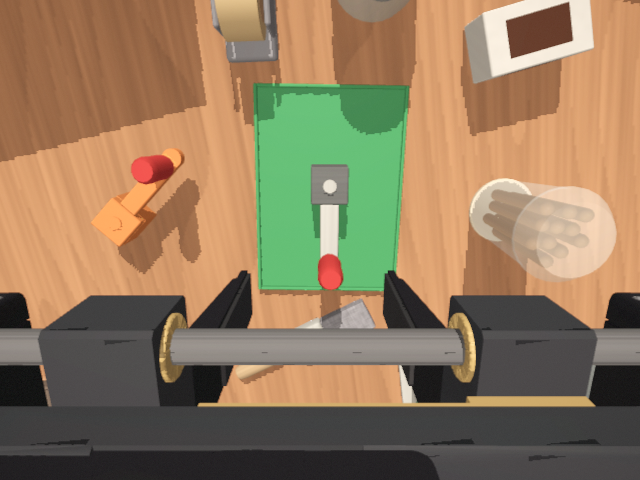

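View pics/side15.png

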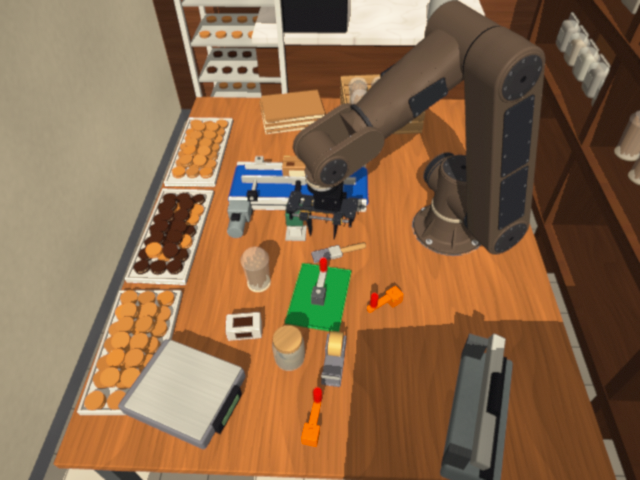

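View pics/scene15.png

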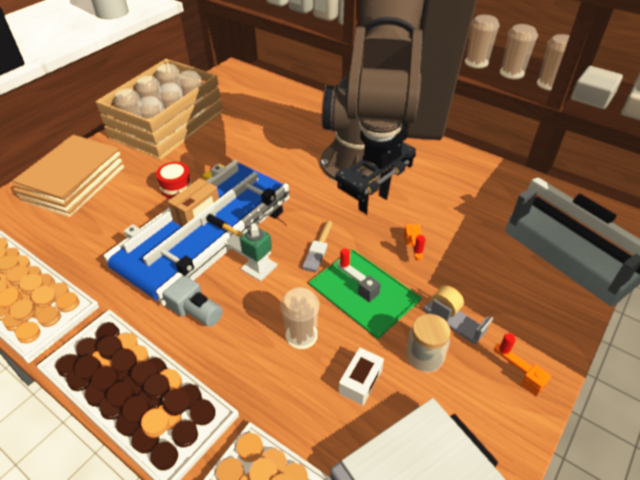

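```bash
python3 - <<'E'
from h import *
import cell
c=cv2.imread("pics/scene15.png");crop(c,100,130,200,150,4,"pics/s16.png")
E
```

```text
(no output)
```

View pics/s16.png

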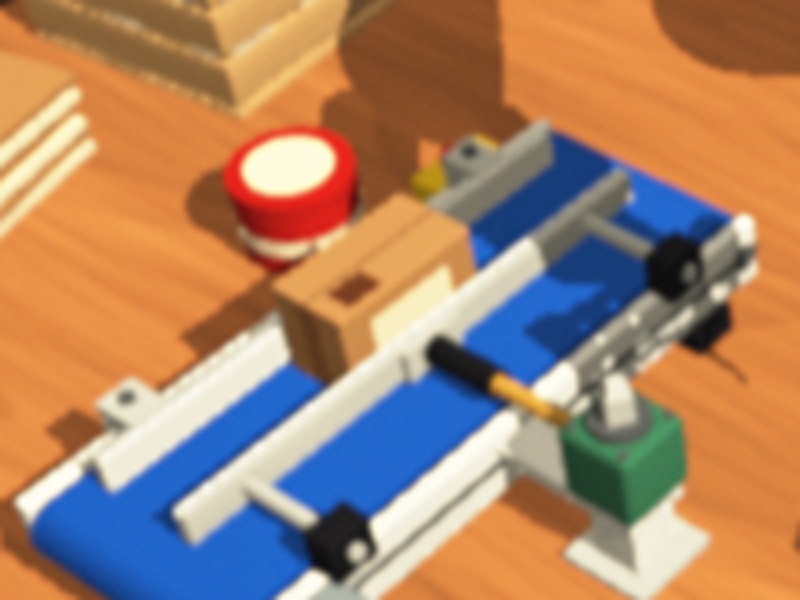

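The carton stands upright between the rails, the shaft is bare, and the crank is in the tray standing on its hub.

```bash
python3 -c "
from cell import job_done,state
print(job_done(),state()['t'])"
```

```text
the job is handed in; nothing more can be done
the job is handed in; nothing more can be done
```

The job is done and handed in at about 28.5 s, well inside the 72 s limit.

- **Carton:** it stands upright on the blue belt between the rails, with its long side along them.
- **Rail:** I fitted the crank on the gearbox shaft and wound it about 940° clockwise. The wrist camera then measured the lane at 69.0 ± 0.2 mm, down from 95.3 mm, which leaves about 3 mm of play.
- **Crank:** it is off the shaft and back in the green tray, standing on its hub with the grip up. The hand is clear of it.
- **Forces:** I read the wrist force only between moves. It stayed at about 13 N or less.

**Checks that disagreed or were left out:**
- The first wrist fit put the rail's starting travel at 13.6 mm. A closer look gave 14.9 mm, and the final lane width confirmed that figure.
- The side camera disagreed with the others by about 6 mm on where the crank hub sat over the shaft. I went with the wrist camera, and the crank went on without trouble.
- I did not measure the lane again after taking the crank off. The last scene picture shows the rail and carton in place, and the things standing around look unmoved.

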